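# Load the drilling jig and lock its hold-down bolt

### The arm

A 6-joint arm with a two-finger parallel gripper is mounted at the origin on the work surface. World frame = base frame: x ahead of the robot, y to its left, z up, the work surface at z = 0. Lengths are in m, angles in rad, forces in N, time in s.
With the tool pointing down it reaches from about 0.325 to 1 m from the base axis. Payload 5.1 kg.
Tool frame: the origin (TCP) lies at the very end of the fingers, on their centre line; the grasp point (between the pads) lies 19 mm behind it; z points along the fingers, y is the direction in which the jaws open and shut (so a half turn about z gives the same grasp; the last joint's range is limited). The gripper opens to 85 mm and grips with 20 to 120 N. Pads are 22 mm wide; open, the fingers measure 114 mm over their backs; the gripper's body (76 mm by 85 mm) begins 54 mm behind the grasp point. The pads swing forward as they close: fully open they stand 13 mm farther back than shut.
Start: joints at [1.045, 0.124, 1.65, -0, 1.367, -0.083], TCP at [0.279, 0.587, 0.231] pointing down, gripper open.
Joint ranges: [-2.61, 2.61], [-1.02, 2.33], [0.03, 2.71], [-1.35, 4.49], [0.32, 2.68], [-2.91, 2.91]. Speed limits (rad/s): [2.57, 2.57, 3.14, 3.14, 3.14, 3.14].

### API

Orientations are given as [roll, pitch, yaw] about the fixed x, y, z axes, in that order (R = Rz(yaw) Ry(pitch) Rx(roll)).
In Python, from plant import status, cams, order gives the robot as it stands.
- The arm moves only by the shell command python3 -m inch 'ROWS' [FORCE]. ROWS is JSON, a list of rows, each a list of 7 numbers: the shift along the tool's x, y, z each as a share of 250 mm, from -1 to 1, then the turn, a rotation vector about the tool's x, y, z each as a share of pi/2 rad, from -1 to 1, then the gripper command: -1 is fully open, 1 is shut, values between are in proportion. In form: [[x, y, z, ax, ay, az, claw], ...]. A call has exactly 8 rows; each row is the pose to reach, as a shift and turn from the pose commanded when the call began, along the tool's axes at that moment; what a row does not reach only later rows make up. A row lasts 1/12 s, in which the tool goes at most 41.7 mm and 7.16 degrees, less where a joint would pass 70% of its speed; a pose out of reach is approached as far as the arm can. A call with a number of a shift or a turn outside -1 to 1 is refused whole. A call with a gripper value outside its range is refused whole. The fingers move at their own pace and stop on an object; FORCE is the grip in N (left out, the last holds). Time passes only in rows, so rows that repeat a pose let the fingers close, or fill a call up. It gives the time, the measured TCP pose, the force and the opening at its end, in the units of the state.
- status.state(): the state, without advancing time (a new reading comes with each control period).
- cams.capture(name): name is "scene" or "top"; returns a dict with "color" (420x560x3 uint8, blue, green, red), "z_map" (420x560 float32, m along the optical axis (not along the pixel's ray), 0 where there is no reading), "mtx" (3x3 intrinsics, pixels), "k1" (the pictures are not rectified: a ray, as slopes to the right and down, at radius r is drawn at 1 + k1 r^2 times it, then the intrinsics apply), "xyz" and "attitude" of the camera in the world. Camera axes: x right, y down, z forward; pixel columns grow to the right and rows downward; lengths in m; the calibration is good to about 2 mm. A picture is of the moment at which its call begins.
- order.sign_off(): hands the job in, once; it reports no verdict.
The state is a dict: "time": time; "q": joint angles; "qd": joint speeds; "joint_efforts": joint torques, N m; "tool_pos": TCP position; "eef_rot": TCP orientation; "ft_force": force on the tool from outside, world axes, zero at the start; "ft_torque": the same for the moment, N m; "grip_width": opening from 0.0 (shut) to 1.0 (fully open).
Only numpy, scipy, OpenCV 4.12 (cv2) and the standard library are available. Lean on these libraries where they do the work, as an engineer would, in place of code of your own. Each camera call takes 0.05 s, during which the arm holds its last target.

### The job

Set up the drilling jig for the aluminium bracket: push the bracket's foot fully home so that it is flush against both dowels and touching the end stop, and run the brass jam nut down tight (nipped up firmly on its spring washer) against the boss of the jig's arm to lock the hold-down bolt at the height it is set to. The bolt itself must not be turned, and leave the spanner, hammer, cork sanding block and yellow tin lying around the jig where they are.

Things in the scene. Friction and masses are not known exactly. Their poses are not given: they have to be found in the camera images.
- jig: Dark steel drilling jig fixed to the bench: tool plate 240 (x) x 340 (y) x 18 mm thick; origin at the centre of its underside. In its frame (mm) a blue pillar at x 75 to 109, y 12 to 48 carries a blue arm, 36 wide, 55 to 73 above the bench, that reaches to -x over the bracket's place and ends rounded 18 beyond the bolt's axis (x = 10, y = 30).
- dowel_right (a point): Foot, at the plate's top, of one upright steel dowel, 12 mm in diameter and 22 mm tall (jig frame x = 36, y = -58 mm).
- dowel_left (a point): Foot of the other dowel, the same size (jig frame x = 36, y = 58 mm).
- end_stop (a point): Foot of the end stop's working face, middle (jig frame x = -15, y = 75 mm, facing -y): a steel block 44 mm long in x, 18 in y, 26 tall on the plate.
- bracket_home (a point): Point on top of the jig's plate (jig frame x = -15, y = 0, z = 18 mm) where foot_centre lies when the bracket is home; axes parallel to the jig's. There the bracket's +x side touches both dowels and its +y end the end stop.
- foot_centre (a point): Centre of the underside of the loose cast-aluminium bracket, 0.4 to 0.65 kg. Foot 90 (x) x 150 (y) x 12 mm; home, its axes are parallel to the jig's. It starts flat on the plate, 20 to 50 mm short of home both ways and up to 0.15 rad askew. An upright eye lug 10 mm thick (y), 56 long (x) stands at x = -8, y = -45, its round top 60 mm up. It slides with a few newtons.
- boss_top (a point): Centre of the top face of the threaded boss (26 mm across, 14 proud of the arm). A grey spring washer (4 thick) turns with the nut, under it; it meets the boss when the nut's centre is 11 mm above this point; it starts 0.7 to 2.2 mm higher. Torque to turn the nut: 0.25 N m running; 0.32 at first contact, rising evenly to 0.6 over 1 rad as the washer is squeezed, then solid. It stays where left.
- nut_centre (a point): Centre of the brass hexagonal jam nut on the upright bolt: 30 mm across flats, 14 thick; two opposite flats face its own +x and -x, the rest at 60 degree steps. Turned clockwise from above it runs down 4 mm a turn. Fingers from above may reach 20 mm below its centre: washer, boss and bolt are narrower.
- set_bolt (a joint): Turn of the hold-down set bolt in the arm, rad, 0 at the start, clockwise positive. Thread 20 mm in diameter, ending above the nut in a 13 mm square with a red witness mark, top 130 mm above the bench; foot 3 mm clear of the bracket, which slides freely beneath it. The bolt drags round with the nut at about 0.85 N m.
- wrench: Loose open-ended spanner on the bench, 220 mm long, origin at the centre of its underside; leave alone.
- hammer: Loose hammer, 280 mm; leave alone.
- sanding_block: Loose cork sanding block, 110 x 62 x 29 mm; leave alone.
- wax_tin: Loose yellow tin, 72 mm in diameter, 55 mm tall; leave alone.
There are look-alikes about, which are no part of the job. Of the things shaped like the part that bears foot_centre, the aluminium one is meant.

How it is judged:
By the outcome, as a careful person would: the job done as asked, in the order asked, and still so for the second after the job is handed in, with the robot touching nothing.
It also fails if it takes over 72 s, if anything falls off the work surface, if the arm or the gripper's body presses on something with over 40 N, if the wrist force passes 120 N, or if a joint passes its speed limit or range.

## Working session

There is one attempt and no reset: what is moved stays moved. The work goes in short steps, Python scripts to look and compute and a shell command to move; the robot and the scene stay as the last step left them, time stands still between calls to the robot, and variables do not carry over. Pictures are saved under pics/ and viewed, and the job is handed in when it is done.

```bash
ls -la; mkdir -p pics; python3 - <<'E'
from plant import status, cams
import cv2,numpy as np
print(status.state())
for n in ("scene","top"):
    c=cams.capture(n); cv2.imwrite(f"pics/{n}0.png",c["color"]); np.savez(f"{n}0.npz",**c)
    print(n,c["mtx"],c["k1"],c["xyz"],c["attitude"])
E
```

```text
total 12
drwxr-xr-x  3 agent agent 4096 Dec  7 09:42 .
drwxr-xr-x 23 root  root  4096 Dec  7 09:42 ..
drwxr-xr-x  2 agent agent 4096 Dec  7 09:42 pics
{'time': 0.0, 'q': array([ 1.04537788e+00,  1.24514774e-01,  1.65168873e+00, -1.31459322e-05,
        1.36751407e+00, -8.26180224e-02]), 'qd': array([ 1.08305756e-04,  7.92789450e-05, -2.27741273e-03, -1.00769781e-03,
       -9.94295350e-05,  4.22671295e-04]), 'joint_efforts': array([-1.29124514e-04, -4.23600090e+01, -3.65455413e+01, -1.40217057e-04,
        6.73205039e-03, -8.22581470e-07]), 'tool_pos': array([0.27823372, 0.58675241, 0.23003807]), 'eef_rot': array([-3.13947392e+00, -1.62531068e-04,  2.69879472e+00]), 'ft_force': array([ 0.03972691, -0.22526219, -0.42973526]), 'ft_torque': array([ 0.01020389, -0.02728295,  0.00658564]), 'grip_width': 1.0002399032711082}
scene [[469.86525199   0.         276.47385578]
 [  0.         469.86525199 212.89727166]
 [  0.           0.           1.        ]] -0.11967751412051397 [1.48492283 0.02256441 0.8538364 ] [-2.23953023  0.01340886  1.58770437]
top [[397.5739008    0.         282.04537497]
 [  0.         397.5739008  214.61945892]
 [  0.           0.           1.        ]] -0.08752545067407777 [0.27282211 0.00346066 1.26004507] [-2.94019210e+00  7.24779130e-04 -1.58108631e+00]
```

View pics/scene0.png

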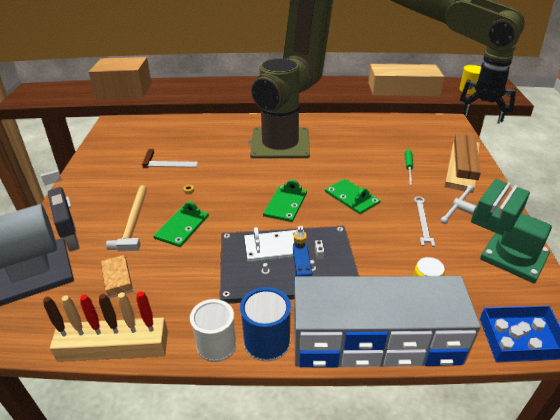

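View pics/top0.png

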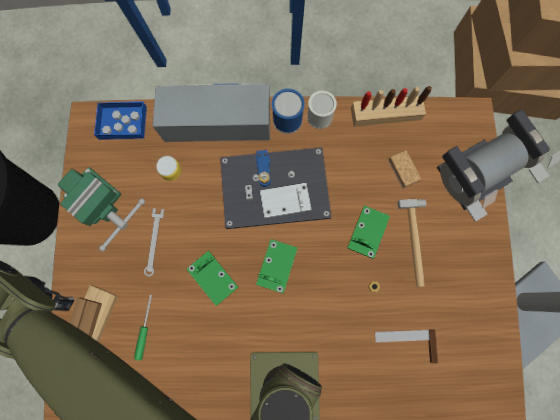

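```bash
cat > h.py <<'E'
import numpy as np,cv2
from scipy.spatial.transform import Rotation as R
def load(n):
    return dict(np.load(n))
def cam(c):
    return R.from_euler('xyz',c['attitude']).as_matrix(), np.array(c['xyz'])
def dist(c): return np.array([float(c['k1']),0,0,0,0])
def proj(c,P):
    Rm,t=cam(c); P=np.atleast_2d(P).astype(float)
    rv=cv2.Rodrigues(Rm.T)[0]
    return cv2.projectPoints(P,rv,-Rm.T@t,c['mtx'],dist(c))[0][:,0]
def rays(c,uv):
    Rm,t=cam(c)
    n=cv2.undistortPoints(np.array(uv,float).reshape(-1,1,2),c['mtx'],dist(c))[:,0]
    return t,np.c_[n,np.ones(len(n))]@Rm.T
def onz(c,uv,z):
    t,d=rays(c,uv); return t+d*((z-t[2])/d[:,2])[:,None]
def cloud(c):
    h,w=c['z_map'].shape
    v,u=np.mgrid[:h,:w]
    t,d=rays(c,np.c_[u.ravel(),v.ravel()])
    return (t+d*c['z_map'].reshape(-1,1)).reshape(h,w,3)
def crop(c,u0,v0,u1,v1,s,fn):
    im=cv2.resize(c['color'][v0:v1,u0:u1],None,fx=s,fy=s,interpolation=cv2.INTER_CUBIC); cv2.imwrite(fn,im)
E
python3 - <<'E'
from h import *
t=load('top0.npz');s=load('scene0.npz')
crop(t,210,140,340,235,6,'pics/tc0.png');crop(s,215,215,365,305,5,'pics/sc0.png')
for c,n in((t,'top'),(s,'scene')):
    X=cloud(c);print(n,X[300,300],[np.round(X[v,u],4) for u,v in ([(285,200),(240,170),(264,165)] if n=='top' else [(270,245),(240,280),(302,260)])])
    z=X[...,2];m=(c['z_map']>0)
    print(np.histogram(z[m],bins=np.arange(-.02,.16,.01)))
E
```

```text
top [ 0.25835881 -0.05140931 -0.00148545] [array([ 0.5708, -0.0081,  0.032 ]), array([0.6766, 0.1377, 0.0186]), array([0.6758, 0.0569, 0.0688])]
(array([    0, 36756, 64886, 10414,  5373,  1835,  1086,  1864,   348,
         621,   346,   821,   974,  1329,  2650,  3620,   333]), array([-0.02, -0.01,  0.  ,  0.01,  0.02,  0.03,  0.04,  0.05,  0.06,
        0.07,  0.08,  0.09,  0.1 ,  0.11,  0.12,  0.13,  0.14,  0.15]))
scene [0.8543792  0.04958272 0.13201027] [array([ 0.5794, -0.0206,  0.0317]), array([ 0.6934, -0.0908,  0.02  ]), array([0.6799, 0.0591, 0.0751])]
(array([ 2476, 22776, 62885,  9943,  8573,  4262,  2956,  4679,  1664,
        2014,  2274,  2854,  2305,  2798,  5478,  9237,  1702]), array([-0.02, -0.01,  0.  ,  0.01,  0.02,  0.03,  0.04,  0.05,  0.06,
        0.07,  0.08,  0.09,  0.1 ,  0.11,  0.12,  0.13,  0.14,  0.15]))
```

```bash
python3 -m inch --help 2>&1 | head -20
```

```text
invalid input: not JSON, or not a number
```

View pics/tc0.png

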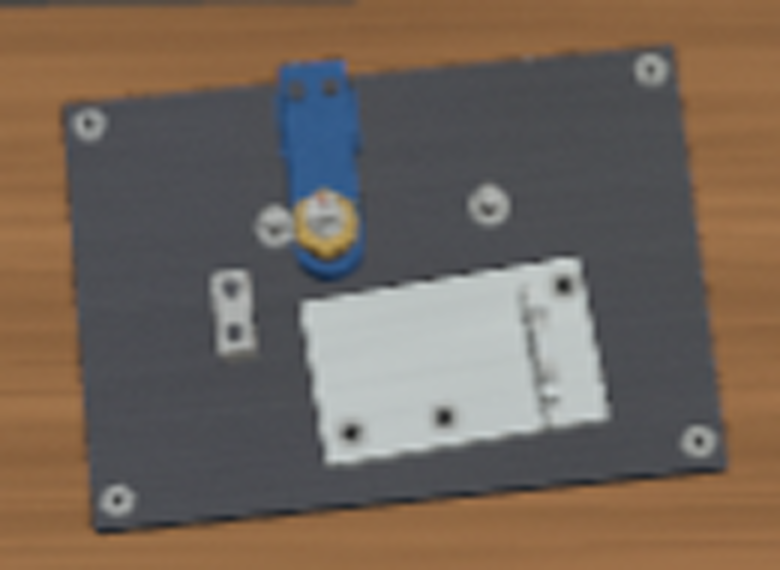

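View pics/sc0.png

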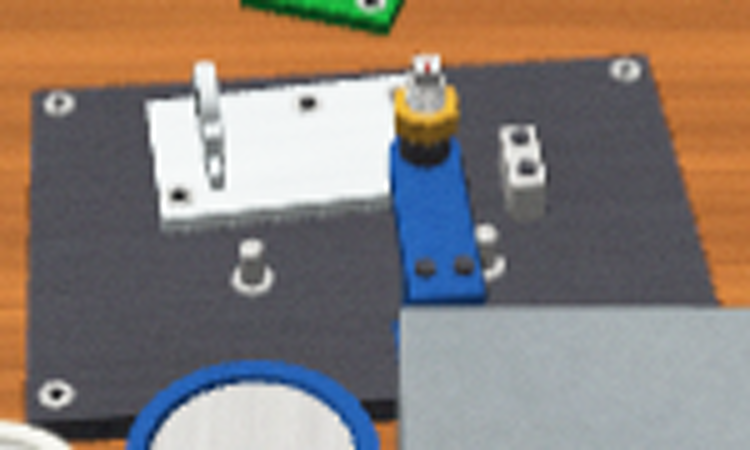

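```bash
cat > fit.py <<'E'
from h import *
from scipy.optimize import least_squares
from scipy.ndimage import map_coordinates
def fx(u,s,o): return (np.array(u,float)+.5)/s-.5+o
def pose(p,L,z):
    c,s=np.cos(p[2]),np.sin(p[2]); L=np.array(L,float)
    return np.c_[p[0]+c*L[:,0]-s*L[:,1],p[1]+s*L[:,0]+c*L[:,1],np.full(len(L),z)]
def edgefit(c,corners,z,p0,edges,half=4,it=6,avoid=None,frac=(.06,.94)):
    """rigid planar fit of polygon edges to strongest gradient; one view"""
    g=cv2.cvtColor(c['color'],cv2.COLOR_BGR2GRAY).astype(float)
    g=cv2.GaussianBlur(g,(0,0),.7)
    p=np.array(p0,float)
    for k in range(it):
        h=max(half*(0.6**k),1.8)
        obs=[];L=[];N=[]
        for (i,j) in edges:
            a,b=np.array(corners[i],float),np.array(corners[j],float)
            for t in np.linspace(frac[0],frac[1],60):
                q=a+(b-a)*t
                d=(b-a)/np.linalg.norm(b-a)
                uv=proj(c,pose(p,[q,q+d*.005],z)); tt=uv[1]-uv[0]; n=np.array([-tt[1],tt[0]])/np.linalg.norm(tt)
                s=np.arange(-h-1,h+1.01,.25); pts=uv[0]+s[:,None]*n
                val=map_coordinates(g,[pts[:,1],pts[:,0]],order=1)
                gr=np.abs(np.gradient(val)); gr[np.abs(s)>h]=0
                m=np.argmax(gr)
                if gr[m]<2: continue
                w=gr*(np.abs(s-s[m])<1.3); sm=(w*s).sum()/w.sum()
                obs.append(uv[0]+sm*n);L.append(q);N.append(n)
        obs,L,N=map(np.array,(obs,L,N))
        f=lambda p:((proj(c,pose(p,L,z))-obs)*N).sum(1)
        r=least_squares(f,p,loss='soft_l1',f_scale=.3,x_scale=[.01,.01,.01]); p=r.x
    return p,np.median(np.abs(f(p))),len(L)
E
python3 - <<'E'
from fit import *
t=load('top0.npz');s=load('scene0.npz')
q=[(66,104),(673,48),(727,468),(97,531)]
uv=[(fx(a,6,210),fx(b,6,140)) for a,b in q]
P=onz(t,uv,.018);print(np.round(P,4),P.mean(0))
yaw=np.arctan2(*(P[0]-P[1])[[0,1]])*-1;print('yaw',yaw)
C=[(.12,.17),(.12,-.17),(-.12,-.17),(-.12,.17)]
E4=[(0,1),(1,2),(2,3),(3,0)]
p0=[*P.mean(0)[:2],yaw]
jt=edgefit(t,C,.018,p0,E4);print('top',jt)
js=edgefit(s,C,.018,p0,[(1,2),(2,3),(3,0)],frac=(.06,.5));print('scene',js)
q=[(302,299),(579,259),(608,417),(327,463)]
uv=[(fx(a,6,210),fx(b,6,140)) for a,b in q]
P=onz(t,uv,.030);yb=-np.arctan2(*(P[0]-P[1])[[0,1]])
B=[(.045,.075),(.045,-.075),(-.045,-.075),(-.045,.075)]
b0=[*P.mean(0)[:2],yb];print('b0',b0)
bt=edgefit(t,B,.030,b0,E4);print('top',bt)
bs=edgefit(s,B,.030,bt[0],[(0,1),(1,2),(2,3)],frac=(.3,.9));print('scene',bs)
j=jt[0]
c_,s_=np.cos(j[2]),np.sin(j[2])
for nm,b in(('t',bt[0]),):
    d=b[:2]-j[:2];print(nm,'bracket in jig',c_*d[0]+s_*d[1],-s_*d[0]+c_*d[1],b[2]-j[2])
# overlay
for c,n,jj,bb in((t,'top',jt[0],bt[0]),(s,'scene',js[0],bs[0])):
    S=6 if n=='top' else 5; o=(210,140,340,235) if n=='top' else (215,215,365,305)
    im=cv2.resize(c['color'][o[1]:o[3],o[0]:o[2]],None,fx=S,fy=S,interpolation=cv2.INTER_CUBIC)
    def dr(P,col):
        uv=(proj(c,P)-[o[0],o[1]]+.5)*S-.5
        cv2.polylines(im,[uv.round().astype(int)],True,col,1)
    dr(pose(jj,C,.018),(0,0,255));dr(pose(bb,B,.03),(0,0,255))
    a=np.linspace(0,6.28,24)
    for (x,y,r,z) in((.036,.058,.006,.04),(.036,-.058,.006,.04),(.010,.030,.013,.087),(.01,.03,.0173,.106)):
        dr(pose(jj,np.c_[x+r*np.cos(a),y+r*np.sin(a)],z),(0,255,0))
    dr(pose(jj,[(-.037,.075),(.007,.075),(.007,.093),(-.037,.093)],.044),(0,255,255))
    cv2.imwrite(f'pics/ov_{n}.png',im)
E
```

```text
[[ 0.7228  0.2026  0.018 ]
 [ 0.7517 -0.1321  0.018 ]
 [ 0.5151 -0.1534  0.018 ]
 [ 0.4847  0.1808  0.018 ]] [0.61859682 0.02445685 0.018     ]
yaw 0.08609065198491836
top (array([0.61724185, 0.02560852, 0.09236724]), np.float64(0.3117043772033596), 233)
scene (array([0.62815766, 0.02447733, 0.08636634]), np.float64(0.2249088678693753), 180)
b0 [np.float64(0.5733179525283497), np.float64(-0.009038203750630207), np.float64(0.138139630004877)]
top (array([ 0.57271738, -0.0085939 ,  0.16212753]), np.float64(0.13309005313567218), 240)
scene (array([ 0.57120317, -0.01079927,  0.17267373]), np.float64(0.17246794243825267), 180)
t bracket in jig -0.047489365544477885 -0.029949862614742043 0.06976028730245766
```

View pics/ov_top.png

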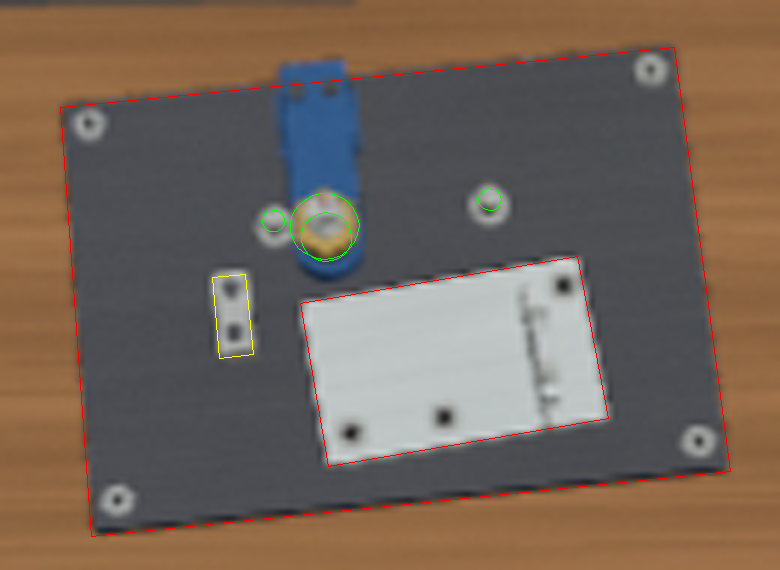

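View pics/ov_scene.png

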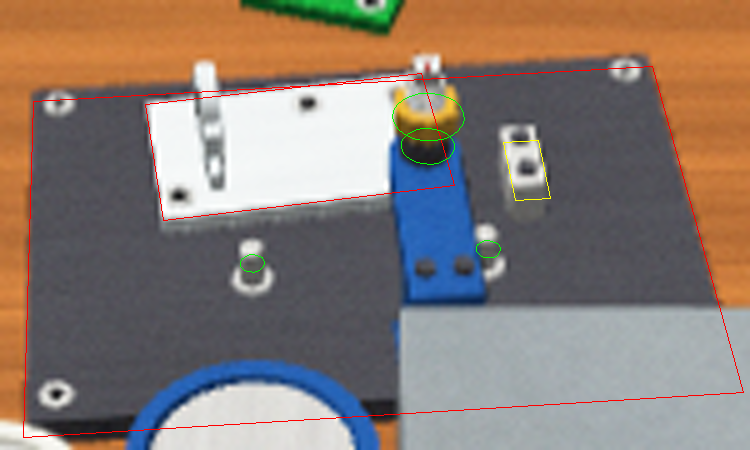

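```bash
python3 - <<'E'
from fit import *
t=load('top0.npz');s=load('scene0.npz')
C=[(.12,.17),(.12,-.17),(-.12,-.17),(-.12,.17)]
p0=[.6185,.0245,.089]
jt=edgefit(t,C,.018,p0,[(0,1),(1,2),(3,0)],half=2);print('top',jt)
jt2=edgefit(t,C,.018,p0,[(0,1),(1,2),(2,3),(3,0)],half=2);print('top',jt2)
js=edgefit(s,C,.018,jt[0],[(2,3)],half=3,frac=(.03,.97));print('scene far only',js)
js=edgefit(s,C,.018,jt[0],[(2,3),(1,2)],half=3,frac=(.03,.97));print('scene',js)
jj=jt[0]
# check dowel/screw features
for c,n in((t,'top'),(s,'scene')):
    S=6 if n=='top' else 5; o=(210,140,340,235) if n=='top' else (215,215,365,305)
    im=cv2.resize(c['color'][o[1]:o[3],o[0]:o[2]],None,fx=S,fy=S,interpolation=cv2.INTER_CUBIC)
    def dr(P,col):
        uv=(proj(c,P)-[o[0],o[1]]+.5)*S-.5
        cv2.polylines(im,[uv.round().astype(int)],True,col,1)
    dr(pose(jj,C,.018),(0,0,255))
    a=np.linspace(0,6.28,24)
    for (x,y,r,z) in((.036,.058,.006,.04),(.036,-.058,.006,.04),(.010,.030,.013,.087),(.01,.03,.0173,.106),(.01,.03,.008,.13)):
        dr(pose(jj,np.c_[x+r*np.cos(a),y+r*np.sin(a)],z),(0,255,0))
    dr(pose(jj,[(-.037,.075),(.007,.075),(.007,.093),(-.037,.093)],.044),(0,255,255))
    cv2.imwrite(f'pics/ov2_{n}.png',im)
E
```

```text
top (array([0.61955024, 0.02584079, 0.09165257]), np.float64(0.17300708047600527), 176)
top (array([0.61724254, 0.02560358, 0.09232688]), np.float64(0.3093699509193562), 233)Traceback (most recent call last):
  File "<stdin>", line 7, in <module>
  File "fit.py", line 31, in edgefit
    r=least_squares(f,p,loss='soft_l1',f_scale=.3,x_scale=[.01,.01,.01]); p=r.x
    return func(*args, **kwargs)
    vector_fun = VectorFunction(
        fun_wrapped,
    ...<6 lines>...
        workers=workers
    )
    self._update_fun()
    ~~~~~~~~~~~~~~~~^^
    self.f = self.fun_wrapped(xp_copy(self.x))
             ~~~~~~~~~~~~~~~~^^^^^^^^^^^^^^^^^
    return np.atleast_1d(self.fun(x))
                         ~~~~~~~~^^^
    return self.f(x, *self.args, **self.kwargs)
           ~~~~~~^^^^^^^^^^^^^^^^^^^^^^^^^^^^^^
  File "fit.py", line 30, in <lambda>
    f=lambda p:((proj(c,pose(p,L,z))-obs)*N).sum(1)
                        ~~~~^^^^^^^
  File "fit.py", line 7, in pose
    return np.c_[p[0]+c*L[:,0]-s*L[:,1],p[1]+s*L[:,0]+c*L[:,1],np.full(len(L),z)]
                        ~^^^^^
IndexError: too many indices for array: array is 1-dimensional, but 2 were indexed
```

```bash
sed -i "s/g=cv2.cvtColor(c\['color'\],cv2.COLOR_BGR2GRAY).astype(float)/g=c['color'][...,2].astype(float)/; s/if gr\[m\]<2/if gr[m]<1.5/" fit.py; python3 - <<'E'
from fit import *
t=load('top0.npz');s=load('scene0.npz')
C=[(.12,.17),(.12,-.17),(-.12,-.17),(-.12,.17)]
p0=[.6195,.0258,.0916]
jt=edgefit(t,C,.018,p0,[(0,1),(1,2),(3,0)],half=2);print('top',jt)
js=edgefit(s,C,.018,jt[0],[(2,3),(1,2)],half=3,frac=(.03,.97));print('scene',js)
jj=jt[0]
for c,n,jj in((t,'top',jt[0]),(s,'scene',js[0])):
    S=6 if n=='top' else 5; o=(210,140,340,235) if n=='top' else (215,215,365,305)
    im=cv2.resize(c['color'][o[1]:o[3],o[0]:o[2]],None,fx=S,fy=S,interpolation=cv2.INTER_CUBIC)
    def dr(P,col):
        uv=(proj(c,P)-[o[0],o[1]]+.5)*S-.5
        cv2.polylines(im,[uv.round().astype(int)],True,col,1)
    dr(pose(jj,C,.018),(0,0,255))
    a=np.linspace(0,6.28,24)
    for (x,y,r,z) in((.036,.058,.006,.04),(.036,-.058,.006,.04),(.010,.030,.013,.087),(.01,.03,.0173,.106),(.01,.03,.008,.13)):
        dr(pose(jj,np.c_[x+r*np.cos(a),y+r*np.sin(a)],z),(0,255,0))
    dr(pose(jj,[(-.037,.075),(.007,.075),(.007,.093),(-.037,.093)],.044),(0,255,255))
    cv2.imwrite(f'pics/ov2_{n}.png',im)
E
```

```text
top (array([0.61950112, 0.02575933, 0.09170686]), np.float64(0.15226444429552344), 180)
scene (array([0.61895389, 0.0232493 , 0.09224357]), np.float64(0.1582017035135299), 119)
```

View pics/ov2_top.png

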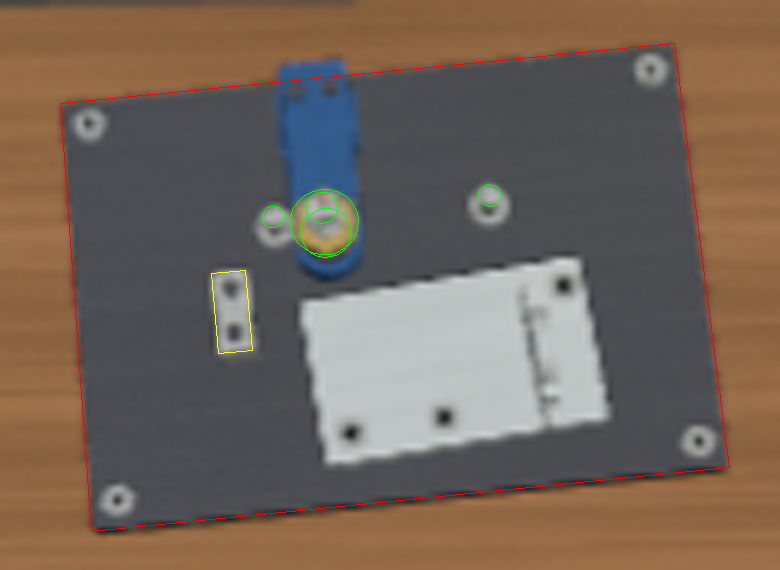

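View pics/ov2_scene.png

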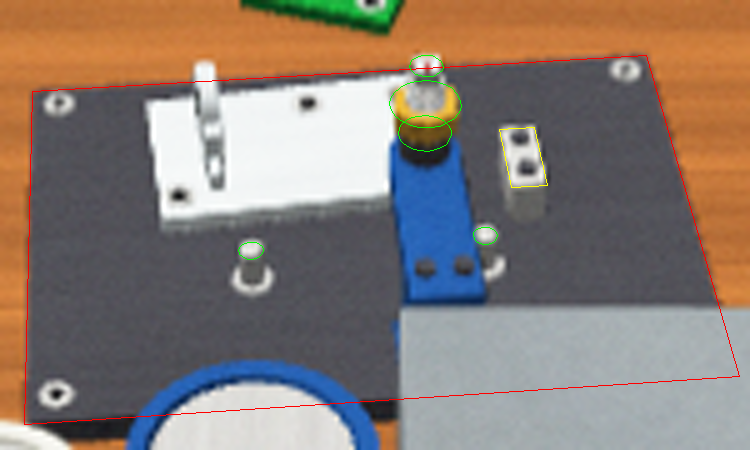

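```bash
python3 - <<'E'
from fit import *
t=load('top0.npz');s=load('scene0.npz')
for c,n in((t,'top'),(s,'scene')):
    j=[.6195,.0258,.0917] if n=='top' else [.61895,.02325,.0922]
    u,v=proj(c,pose(j,[(.01,.03)],.1))[0].round().astype(int)
    im=c['color'][v-14:v+15,u-14:u+15]
    print(n,u,v)
    cv2.imwrite(f'pics/nut_{n}.png',cv2.resize(im,None,fx=18,fy=18,interpolation=cv2.INTER_NEAREST))
E
```

```text
top 264 177
scene 300 237
```

View pics/nut_top.png

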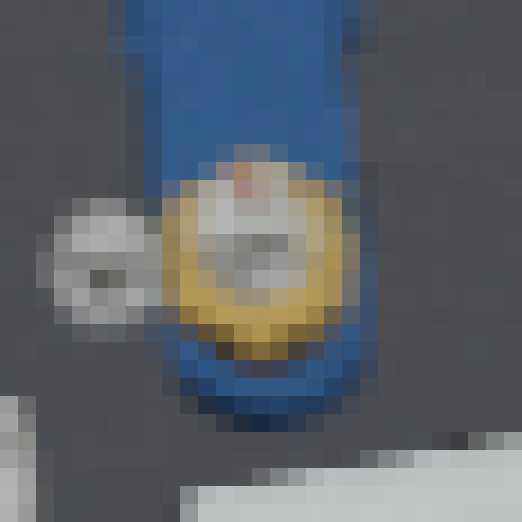

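View pics/nut_scene.png

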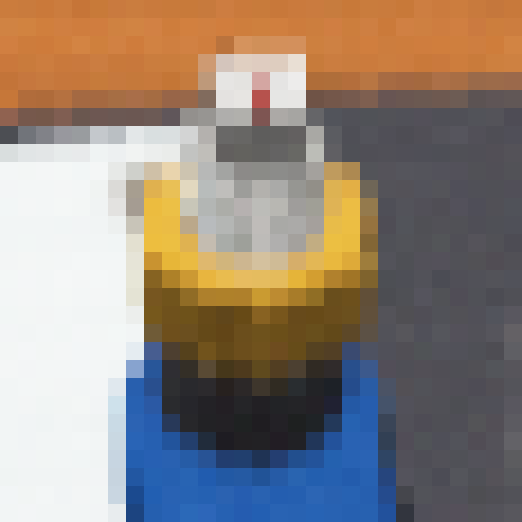

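```bash
cat > go.py <<'E'
import sys,numpy as np
from plant import status
s=status.state()
def to(x,y,z,yaw):
    p=s['tool_pos']; r=s['eef_rot'];w=r[2]
    d=np.array([x,y,z])-p
    tx=np.array([np.cos(w),np.sin(w)]);ty=np.array([np.sin(w),-np.cos(w)])
    dw=(yaw-w+np.pi)%(2*np.pi)-np.pi
    print('shares x %.4f y %.4f z %.4f az %.4f'%(d[:2]@tx/.25,d[:2]@ty/.25,-d[2]/.25,-dw/(np.pi/2)))
def show():
    print('t %.2f'%s['time'],'p',np.round(s['tool_pos'],4),'rot',np.round(s['eef_rot'],3),'q',np.round(s['q'],2),'F',np.round(s['ft_force'],1),'T',np.round(s['ft_torque'],3),'g %.3f'%s['grip_width'])
show()
if len(sys.argv)>4: to(*map(float,sys.argv[1:5]))
E
python3 -m inch '[[-0.95,-0.8,0,0,0,-0.2,-1],[-0.95,-0.8,0,0,0,-0.387,-1],[-0.95,-0.8,0,0,0,-0.387,-1],[-0.95,-0.8,0,0,0,-0.387,-1],[-0.95,-0.8,0,0,0,-0.387,-1],[-0.95,-0.8,0,0,0,-0.387,-1],[-0.95,-0.8,0,0,0,-0.387,-1],[-0.95,-0.8,0,0,0,-0.387,-1]]' 30
python3 go.py .5715 -.0554 .20 3.307
```

```text
time: 0.77
tool_pos: [0.4081, 0.3015, 0.2309]
eef_rot: [-3.14, -0.0, -2.979]
ft_force: [0.0, 0.2, -0.2]
grip_width: 1.001
t 0.77 p [0.4081 0.3015 0.2309] rot [-3.14  -0.    -2.979] q [ 0.53 -0.2   1.96 -0.    1.38 -1.2 ] F [ 0.   0.2 -0.2] T [-0.037 -0.027 -0.064] g 1.001
shares x -0.4131 y -1.5148 z 0.1234 az -0.0015
```

```bash
python3 -m inch '[[-0.28,-1,0,0,0,0,-0.1],[-0.28,-1,0,0,0,0,-0.1],[-0.28,-1,0,0,0,0,-0.1],[-0.28,-1,0,0,0,0,-0.1],[-0.28,-1,0,0,0,0,-0.1],[-0.28,-1,0,0,0,0,-0.1],[-0.28,-1,0,0,0,0,-0.1],[-0.28,-1,0,0,0,0,-0.1]]' 30
python3 go.py .5715 -.0554 .14 3.307
```

```text
time: 1.43
tool_pos: [0.5181, 0.0673, 0.2308]
eef_rot: [-3.142, -0.001, -2.981]
ft_force: [-0.4, 0.6, -0.1]
grip_width: 0.55
t 1.43 p [0.5181 0.0673 0.2308] rot [-3.142e+00 -1.000e-03 -2.981e+00] q [ 0.03 -0.16  1.93 -0.    1.37 -1.7 ] F [-0.4  0.6 -0.1] T [0.028 0.038 0.016] g 0.550
shares x -0.1324 y -0.5185 z 0.3631 az -0.0032
```

```bash
python3 -m inch '[[-0.1325,-0.5185,0,0,0,0,-0.1],[-0.1325,-0.5185,0,0,0,0,-0.1],[-0.1325,-0.5185,0.1,0,0,0,-0.1],[-0.1325,-0.5185,0.3631,0,0,0,-0.1],[-0.1325,-0.5185,0.3631,0,0,0,-0.1],[-0.1325,-0.5185,0.3631,0,0,0,-0.1],[-0.1325,-0.5185,0.3631,0,0,0,-0.1],[-0.1325,-0.5185,0.3631,0,0,0,-0.1]]' 30
python3 go.py .5715 -.0554 .042 3.307
python3 - <<'E'
from plant import cams
from fit import *
for n in ("scene","top"):
    c=cams.capture(n);np.savez(f"{n}1.npz",**c)
t=load('top1.npz');s=load('scene1.npz')
crop(t,225,140,335,235,6,'pics/tc1.png');crop(s,215,185,365,305,5,'pics/sc1.png')
E
```

```text
time: 2.1
tool_pos: [0.5722, -0.0514, 0.1423]
eef_rot: [-3.141, 0.002, -2.975]
ft_force: [-0.5, -0.5, 0.8]
grip_width: 0.549
t 2.10 p [ 0.5722 -0.0514  0.1423] rot [-3.141e+00  2.000e-03 -2.975e+00] q [-0.18  0.03  1.9   0.    1.21 -1.92] F [-0.5 -0.5  0.8] T [-0.034 -0.01   0.064] g 0.549
shares x 0.0055 y -0.0151 z 0.4011 az 0.0007
```

View pics/tc1.png

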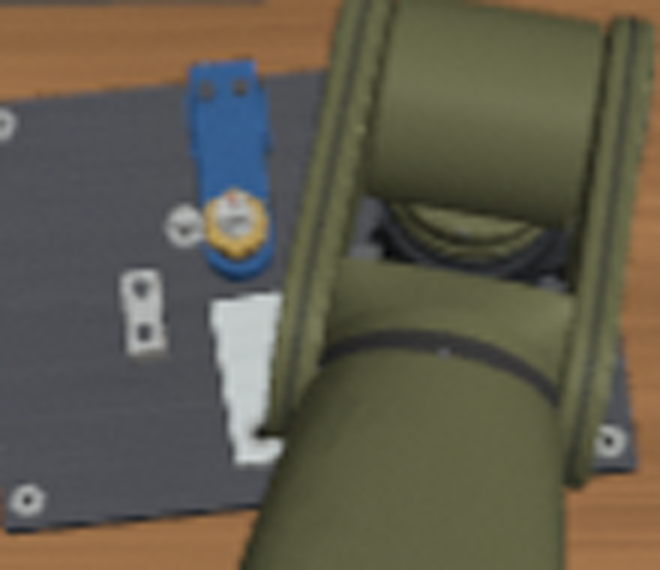

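View pics/sc1.png

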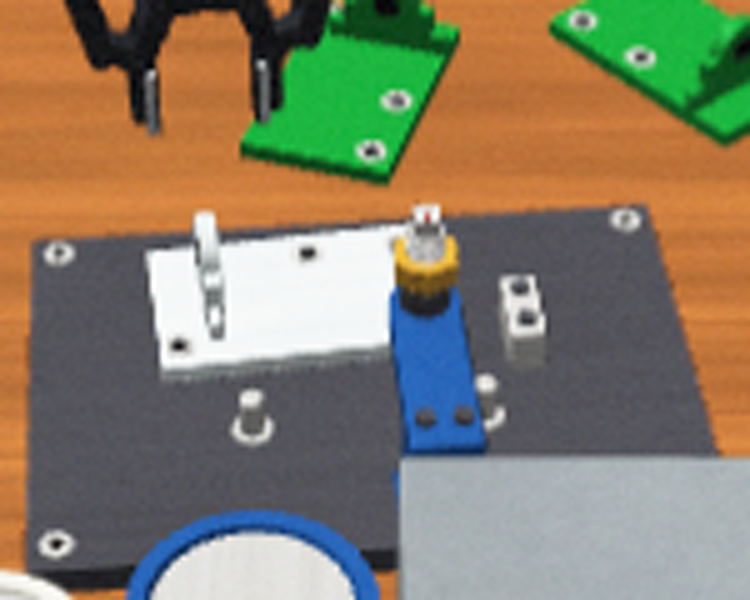

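```bash
python3 - <<'E'
from fit import *
s=load('scene1.npz')
for z in(.142,.148): print(z,(proj(s,[.5722,-.0514,z])[0]-[215,185]+.5)*5)
print((proj(s,[.5715,-.0554,.078])[0]-[215,185]+.5)*5)
a=.165+np.pi
for sg in(-1,1):
  print((proj(s,[.5722-sg*.0235*np.sin(.165),-.0514+sg*.0235*np.cos(.165),.146])[0]-[215,185]+.5)*5)
E
```

```text
0.142 [210.60456037 126.78659872]
0.148 [210.12234821 117.16585858]
[207.82825289 224.78741885]
[162.79010678 125.21069997]
[257.59829172 115.5698048 ]
```

```bash
python3 -m inch '[[0,0,0.12,0,0,0,-0.1],[0,0,0.25,0,0,0,-0.1],[0,0,0.35,0,0,0,-0.1],[0,0,0.4,0,0,0,-0.1],[0,0,0.4,0,0,0,-0.1],[0,0,0.4,0,0,0,0.6],[0,0,0.4,0,0,0,1],[0,0,0.4,0,0,0,1]]' 30
python3 go.py .5715 -.0554 .042 3.307
```

```text
time: 2.87
tool_pos: [0.5737, -0.0532, 0.0434]
eef_rot: [-3.139, 0.005, -2.976]
ft_force: [-0.6, -3.2, 0.5]
grip_width: 0.135
t 2.87 p [ 0.5737 -0.0532  0.0434] rot [-3.139  0.005 -2.976] q [-0.19  0.15  1.96 -0.    1.03 -1.92] F [-0.6 -3.2  0.5] T [-0.169  0.022  0.006] g 0.135
shares x 0.0100 y -0.0071 z 0.0056 az 0.0000
```

```bash
python3 go.py .6000 -.0230 .0434 3.2336
```

```text
t 2.87 p [ 0.5737 -0.0532  0.0434] rot [-3.139  0.005 -2.976] q [-0.19  0.15  1.96 -0.    1.03 -1.92] F [-0.6 -3.2  0.5] T [-0.169  0.022  0.006] g 0.135
shares x -0.1238 y 0.1019 z -0.0000 az 0.0468
```

```bash
python3 -m inch '[[0,0,0,0,0,0,1],[-0.03,0.02,0,0,0,0.01,1],[-0.06,0.05,0,0,0,0.025,1],[-0.09,0.075,0,0,0,0.035,1],[-0.124,0.102,0,0,0,0.047,1],[-0.124,0.102,0,0,0,0.047,1],[-0.124,0.102,0,0,0,0.047,1],[-0.124,0.102,0,0,0,0.047,1]]' 30
python3 go.py .6026 -.0202 .0434 3.2336
python3 - <<'E'
from plant import cams
from fit import *
for n in ("scene","top"):
    c=cams.capture(n);np.savez(f"{n}2.npz",**c)
t=load('top2.npz');s=load('scene2.npz')
crop(t,210,140,340,235,6,'pics/tc2.png');crop(s,215,185,365,305,5,'pics/sc2.png')
E
```

```text
time: 3.53
tool_pos: [0.6005, -0.0223, 0.0435]
eef_rot: [-3.141, 0.006, -3.051]
ft_force: [1.8, 2.4, 4.3]
grip_width: 0.109
t 3.53 p [ 0.6005 -0.0223  0.0435] rot [-3.141  0.006 -3.051] q [-0.13  0.2   1.9   0.    1.03 -1.79] F [1.8 2.4 4.3] T [ 0.16  -0.113 -0.166] g 0.109
shares x -0.0091 y 0.0074 z 0.0003 az -0.0008
```

View pics/tc2.png

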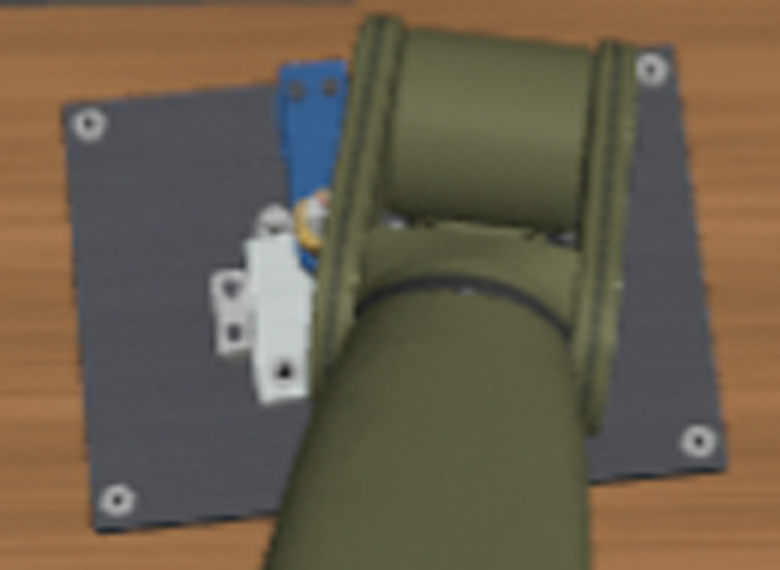

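View pics/sc2.png

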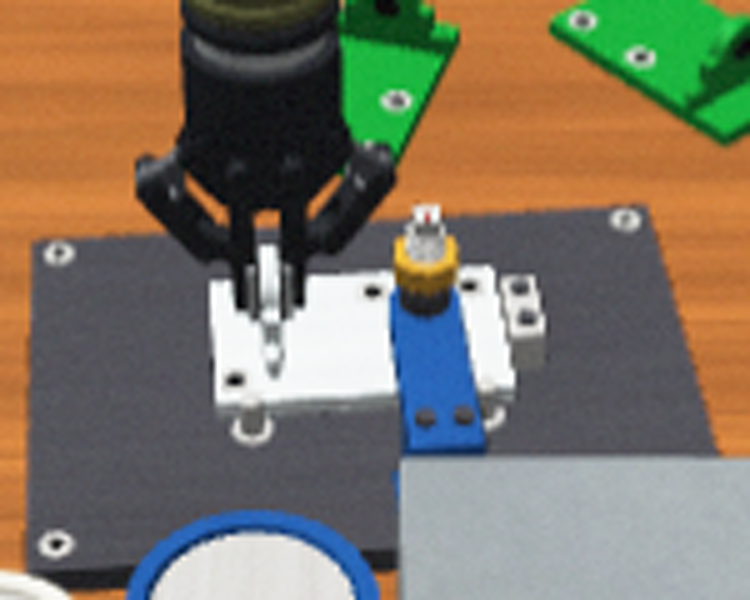

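```bash
python3 -m inch '[[-0.004,0,0,0,0,0,1],[-0.006,0,0,0,0,0,1],[-0.008,0,0,0,0,0,1],[-0.01,0,0,0,0,0,1],[-0.012,0,0,0,0,0,1],[-0.012,0,0,0,0,0,1],[-0.012,0,0,0,0,0,1],[-0.012,0,0,0,0,0,1]]' 30
python3 go.py
python3 -m inch '[[0,0.004,0,0,0,0,1],[0,0.006,0,0,0,0,1],[0,0.008,0,0,0,0,1],[0,0.01,0,0,0,0,1],[0,0.012,0,0,0,0,1],[0,0.012,0,0,0,0,1],[0,0.012,0,0,0,0,1],[0,0.012,0,0,0,0,1]]' 30
python3 go.py
```

```text
time: 4.3
tool_pos: [0.6007, -0.0224, 0.0434]
eef_rot: [-3.142, -0.001, -3.05]
ft_force: [-9.8, 0.4, 14.3]
grip_width: 0.114
t 4.30 p [ 0.6007 -0.0224  0.0434] rot [-3.142e+00 -1.000e-03 -3.050e+00] q [-0.13  0.2   1.9  -0.    1.04 -1.79] F [-9.8  0.4 14.3] T [-0.044  1.153 -0.015] g 0.114
time: 4.97
tool_pos: [0.6011, -0.0222, 0.0434]
eef_rot: [-3.137, 0.0, -3.049]
ft_force: [-6.3, -10.4, 11.0]
grip_width: 0.11
t 4.97 p [ 0.6011 -0.0222  0.0434] rot [-3.137  0.    -3.049] q [-0.12  0.2   1.9  -0.01  1.04 -1.78] F [ -6.3 -10.4  11. ] T [-1.16   0.967  0.19 ] g 0.110
```

```bash
python3 -m inch '[[0.004,-0.004,0,0,0,0,0.2],[0.004,-0.004,0,0,0,0,0.2],[0.004,-0.004,0,0,0,0,0.2],[0.004,-0.004,-0.1,0,0,0,0.2],[0.004,-0.004,-0.25,0,0,0,0.2],[0.004,-0.004,-0.25,0,0,0,0.2],[0.004,-0.004,-0.25,0,0,0,0.2],[0.004,-0.004,-0.25,0,0,0,0.2]]' 30
python3 go.py .5336 .0166 .1 3.2336
```

```text
time: 5.63
tool_pos: [0.5997, -0.0199, 0.103]
eef_rot: [3.141, 0.0, -3.05]
ft_force: [-0.0, 0.1, -1.4]
grip_width: 0.4
t 5.63 p [ 0.5997 -0.0199  0.103 ] rot [ 3.141  0.    -3.05 ] q [-0.12  0.13  1.87  0.    1.14 -1.79] F [-0.   0.1 -1.4] T [-0.015  0.003 -0.002] g 0.400
shares x 0.2498 y 0.1697 z 0.0120 az -0.0002
```

```bash
python3 -m inch '[[0.15,0.05,0,0,0,0,0.2],[0.25,0.17,0,0,0,0,1],[0.25,0.17,0,0,0,0,1],[0.25,0.17,0.1,0,0,0,1],[0.25,0.17,0.2,0,0,0,1],[0.25,0.17,0.29,0,0,0,1],[0.25,0.17,0.312,0,0,0,1],[0.25,0.17,0.312,0,0,0,1]]' 30
python3 go.py .5336 .0166 .023 3.2336
```

```text
time: 6.3
tool_pos: [0.5307, 0.0167, 0.0216]
eef_rot: [3.14, -0.007, -3.05]
ft_force: [-1.2, 0.4, 0.6]
grip_width: 0.002
t 6.30 p [0.5307 0.0167 0.0216] rot [ 3.14  -0.007 -3.05 ] q [-0.07  0.1   2.06  0.    0.99 -1.73] F [-1.2  0.4  0.6] T [0.003 0.    0.012] g 0.002
shares x -0.0115 y -0.0013 z -0.0055 az -0.0003
```

```bash
python3 - <<'E'
from plant import cams
from fit import *
for n in ("scene","top"):
    c=cams.capture(n);np.savez(f"{n}3.npz",**c)
t=load('top3.npz');s=load('scene3.npz')
crop(t,210,140,340,235,6,'pics/tc3.png');crop(s,215,185,365,305,5,'pics/sc3.png')
E
```

```text
(no output)
```

View pics/tc3.png

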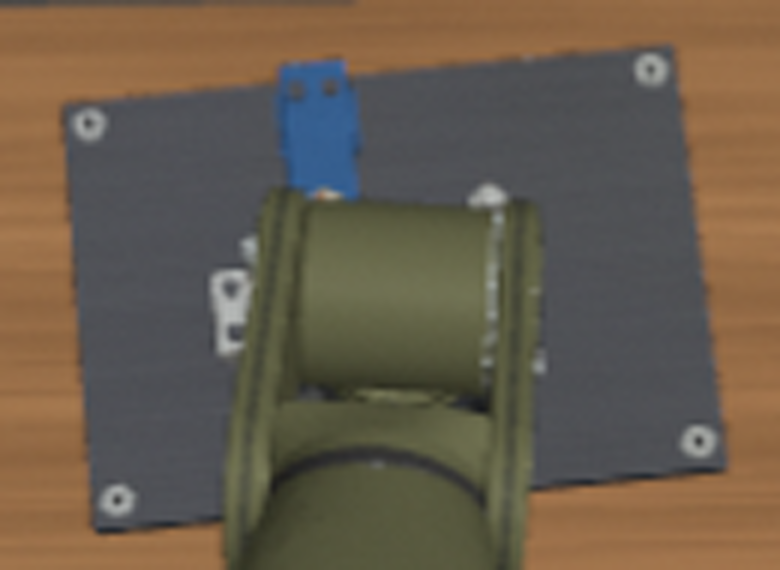

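View pics/sc3.png

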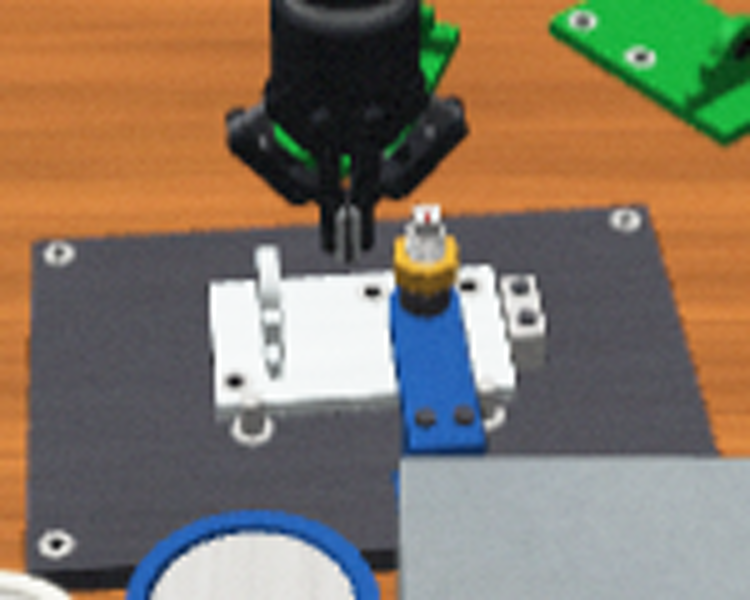

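```bash
python3 -m inch '[[-0.02,0,0,0,0,0,1],[-0.04,0,0,0,0,0,1],[-0.05,0,0,0,0,0,1],[-0.06,0,0,0,0,0,1],[-0.065,0,0,0,0,0,1],[-0.07,0,0,0,0,0,1],[-0.075,0,0,0,0,0,1],[-0.075,0,0,0,0,0,1]]' 30
python3 go.py
```

```text
time: 7.07
tool_pos: [0.5486, 0.0178, 0.0252]
eef_rot: [3.141, -0.011, -3.05]
ft_force: [-14.6, -2.0, 11.6]
grip_width: 0.001
t 7.07 p [0.5486 0.0178 0.0252] rot [ 3.141 -0.011 -3.05 ] q [-0.06  0.13  2.02 -0.    1.   -1.73] F [-14.6  -2.   11.6] T [-0.29   2.506  0.067] g 0.001
```

```bash
python3 -m inch '[[-0.004,0,0,0,0,0,1],[-0.008,0,0,0,0,0,1],[-0.01,0,0,0,0,0,1],[-0.012,0,0,0,0,0,1],[-0.012,0,0,0,0,0,1],[-0.012,0,0,0,0,0,1],[-0.012,0,0,0,0,0,1],[-0.012,0,0,0,0,0,1]]' 30
python3 go.py
```

```text
time: 7.73
tool_pos: [0.5488, 0.0178, 0.025]
eef_rot: [3.141, -0.018, -3.049]
ft_force: [-24.5, -4.0, 20.2]
grip_width: 0.002
t 7.73 p [0.5488 0.0178 0.025 ] rot [ 3.141 -0.018 -3.049] q [-0.06  0.14  2.01 -0.    1.01 -1.73] F [-24.5  -4.   20.2] T [-0.54   4.071  0.032] g 0.002
```

```bash
python3 -m inch '[[0.03,0,-0.02,0,0,0,1],[0.05,0,-0.1,0,0,0,1],[0.05,0,-0.25,0,0,0,1],[0.05,0,-0.35,0,0,0,0.3],[0,-0.1,-0.35,0,0,0,0.2],[-0.1,-0.16,-0.35,0,0,0,0.2],[-0.1,-0.16,-0.35,0,0,0,0.2],[-0.1,-0.16,-0.35,0,0,0,0.2]]' 30
python3 go.py .5990 -.0228 .045 3.2336
```

```text
time: 8.4
tool_pos: [0.5851, -0.0198, 0.1134]
eef_rot: [-3.142, 0.002, -3.052]
ft_force: [0.2, 0.2, -0.4]
grip_width: 0.403
t 8.40 p [ 0.5851 -0.0198  0.1134] rot [-3.142e+00  2.000e-03 -3.052e+00] q [-0.13  0.08  1.9   0.    1.16 -1.79] F [ 0.2  0.2 -0.4] T [-0.033 -0.005  0.032] g 0.403
shares x -0.0542 y -0.0170 z 0.2736 az -0.0012
```

```bash
python3 -m inch '[[-0.054,-0.017,0,0,0,0,0.2],[-0.054,-0.017,0.1,0,0,0,0.2],[-0.054,-0.017,0.2,0,0,0,0.2],[-0.054,-0.017,0.272,0,0,0,0.2],[-0.054,-0.017,0.272,0,0,0,0.2],[-0.054,0,0.272,0,0,0,0.2],[-0.054,0.015,0.272,0,0,0,0.2],[-0.054,0.015,0.272,0,0,0,0.2]]' 30
python3 go.py
python3 -m inch '[[0,0.008,0,0,0,0,0.2],[0,0.014,0,0,0,0,0.2],[0,0.018,0,0,0,0,0.2],[0,0.022,0,0,0,0,0.2],[0,0.026,0,0,0,0,0.2],[0,0.026,0,0,0,0,0.2],[0,0.026,0,0,0,0,0.2],[0,0.026,0,0,0,0,0.2]]' 30
python3 go.py
```

```text
time: 9.07
tool_pos: [0.598, -0.0134, 0.0465]
eef_rot: [-3.141, 0.003, -3.049]
ft_force: [-0.3, -0.3, 0.6]
grip_width: 0.401
t 9.07 p [ 0.598  -0.0134  0.0465] rot [-3.141e+00  3.000e-03 -3.049e+00] q [-0.11  0.19  1.91  0.    1.04 -1.78] F [-0.3 -0.3  0.6] T [-0.028 -0.001  0.016] g 0.401
time: 9.73
tool_pos: [0.5974, -0.0103, 0.0459]
eef_rot: [-3.137, 0.002, -3.05]
ft_force: [-0.1, -8.9, 2.7]
grip_width: 0.402
t 9.73 p [ 0.5974 -0.0103  0.0459] rot [-3.137e+00  2.000e-03 -3.050e+00] q [-0.11  0.19  1.91 -0.    1.04 -1.76] F [-0.1 -8.9  2.7] T [-1.393  0.054  0.011] g 0.402
```

```bash
python3 -m inch '[[0,0.004,0,0,0,0,0.2],[0,0.008,0,0,0,0,0.2],[0,0.012,0,0,0,0,0.2],[0,0.014,0,0,0,0,0.2],[0,0.014,0,0,0,0,0.2],[0,0.014,0,0,0,0,0.2],[0,0.014,0,0,0,0,0.2],[0,0.014,0,0,0,0,0.2]]' 30
python3 go.py
python3 -m inch '[[0,-0.02,0,0,0,0,0.2],[0,-0.05,0,0,0,0,0.2],[0,-0.05,-0.05,0,0,0,0.2],[0,-0.05,-0.15,0,0,0,0.2],[0,-0.05,-0.3,0,0,0,0.2],[0.2,-0.05,-0.4,0,0,0,0.2],[0.4,-0.05,-0.5,0,0,0,0.2],[0.5,-0.05,-0.5,0,0,0,0.2]]' 30
```

```text
time: 10.4
tool_pos: [0.5974, -0.0102, 0.0463]
eef_rot: [-3.131, 0.002, -3.05]
ft_force: [-1.2, -21.1, 3.9]
grip_width: 0.404
t 10.40 p [ 0.5974 -0.0102  0.0463] rot [-3.131e+00  2.000e-03 -3.050e+00] q [-0.1   0.19  1.91 -0.01  1.04 -1.76] F [ -1.2 -21.1   3.9] T [-3.175  0.146 -0.143] g 0.404
time: 11.07
tool_pos: [0.4832, -0.0269, 0.1707]
eef_rot: [-3.141, 0.005, -3.049]
ft_force: [-0.8, -0.0, 1.3]
grip_width: 0.402
```

```bash
python3 - <<'E'
from plant import cams
from fit import *
for n in ("scene","top"):
    c=cams.capture(n);np.savez(f"{n}4.npz",**c)
t=load('top4.npz');s=load('scene4.npz')
B=[(.045,.075),(.045,-.075),(-.045,-.075),(-.045,.075)]
for c,n,j,ed in((s,'scene',[.61895,.02325,.0922],[(0,1),(1,2)]),(t,'top',[.6195,.0258,.0917],[(0,1),(1,2),(3,0)])):
    h=pose(j,[(-.015,0)],0)[0]; p0=[h[0],h[1],j[2]]
    b,res,N=edgefit(c,B,.03,p0,ed,half=2,frac=(.25,.9) if n=='scene' else (.05,.6))
    d=b[:2]-h[:2];print(n,'err jig',np.cos(j[2])*d[0]+np.sin(j[2])*d[1],-np.sin(j[2])*d[0]+np.cos(j[2])*d[1],b[2]-j[2],res,N)
crop(t,210,140,340,235,6,'pics/tc4.png');crop(s,215,185,365,305,5,'pics/sc4.png')
E
```

```text
scene err jig -7.655635228085003e-05 0.00021806151585050318 0.0006004473955975587 0.12124280388816011 114
top err jig -0.003140905352134591 -0.0012226422801245264 -0.030129152495584496 0.44434832028063576 118
```

View pics/tc4.png

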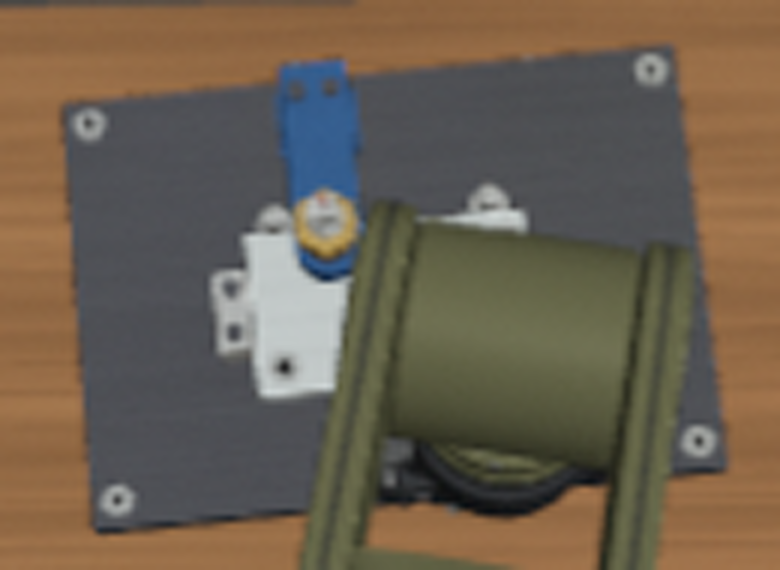

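View pics/sc4.png

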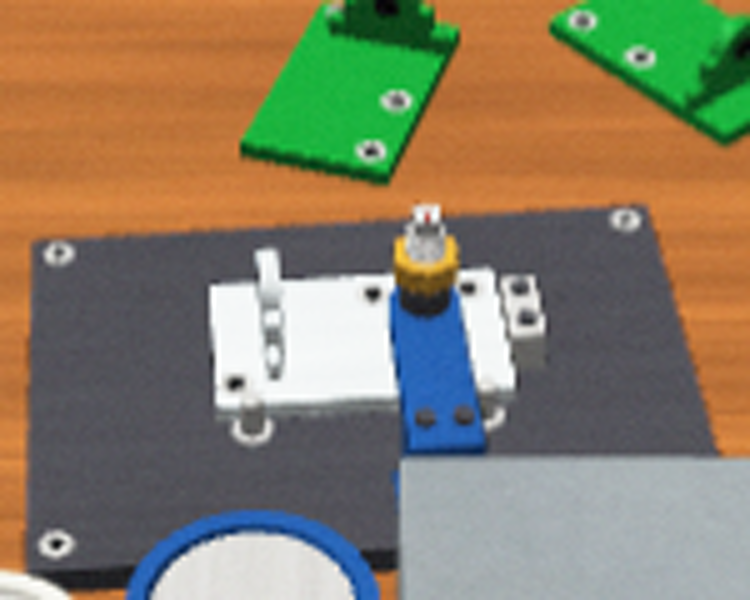

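```bash
python3 go.py .6264 .0555 .175 4.154
```

```text
t 11.17 p [ 0.4792 -0.0267  0.1695] rot [-3.141e+00  3.000e-03 -3.050e+00] q [-0.17 -0.22  2.09  0.    1.27 -1.83] F [ 1.3 -1.3 -0.9] T [-0.009 -0.033  0.014] g 0.402
shares x -0.6162 y 0.2737 z -0.0221 az -0.5865
```

```bash
python3 -m inch '[[-0.1,0.04,-0.022,0,0,-0.08,-0.3],[-0.2,0.09,-0.022,0,0,-0.16,-0.3],[-0.3,0.13,-0.022,0,0,-0.24,-0.3],[-0.4,0.18,-0.022,0,0,-0.32,-0.3],[-0.5,0.22,-0.022,0,0,-0.4,-0.3],[-0.6162,0.2737,-0.022,0,0,-0.48,-0.3],[-0.6162,0.2737,-0.022,0,0,-0.56,-0.3],[-0.6162,0.2737,-0.022,0,0,-0.5865,-0.3]]' 30
python3 go.py .6264 .0555 .175 4.154
python3 - <<'E'
from plant import cams
from fit import *
for n in ("scene",):
    c=cams.capture(n);np.savez(f"{n}5.npz",**c)
s=load('scene5.npz')
crop(s,235,175,365,275,6,'pics/sc5.png')
E
```

```text
time: 11.83
tool_pos: [0.6313, 0.0566, 0.1722]
eef_rot: [3.141, 0.0, -2.122]
ft_force: [-0.3, -0.2, -0.0]
grip_width: 0.651
t 11.83 p [0.6313 0.0566 0.1722] rot [ 3.141  0.    -2.122] q [ 0.    0.13  1.74  0.    1.27 -2.59] F [-0.3 -0.2 -0. ] T [-0.006  0.059 -0.02 ] g 0.651
shares x 0.0141 y 0.0143 z -0.0113 az 0.0044
```

View pics/sc5.png

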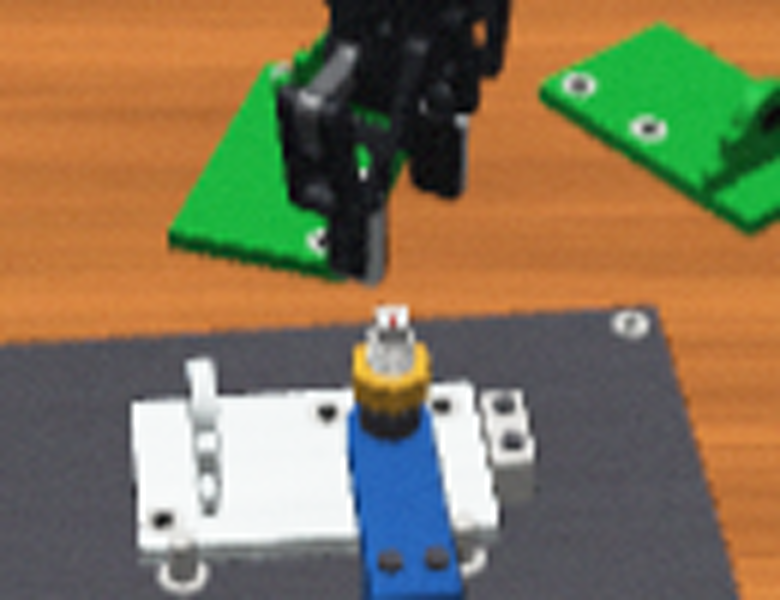

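```bash
python3 go.py .6264 .0555 .083 4.154
```

```text
t 11.88 p [0.6307 0.0563 0.1722] rot [ 3.141  0.    -2.124] q [ 0.    0.13  1.74  0.    1.27 -2.59] F [0.2 0.3 0.3] T [-0.047  0.008 -0.006] g 0.651
shares x 0.0117 y 0.0132 z 0.3569 az 0.0035
```

```bash
python3 -m inch '[[0.012,0.013,0,0,0,0,-0.3],[0.012,0.013,0,0,0,0,-0.3],[0.012,0.013,0.05,0,0,0,-0.3],[0.012,0.013,0.12,0,0,0,-0.3],[0.012,0.013,0.18,0,0,0,-0.3],[0.012,0.013,0.2,0,0,0,-0.3],[0.012,0.013,0.2,0,0,0,-0.3],[0.012,0.013,0.2,0,0,0,-0.3]]' 30
python3 go.py .6264 .0555 .083 4.154
python3 - <<'E'
from plant import cams
from fit import *
for n in ("scene",):
    c=cams.capture(n);np.savez(f"{n}6.npz",**c)
s=load('scene6.npz')
crop(s,255,195,355,270,8,'pics/sc6.png')
E
```

```text
time: 12.55
tool_pos: [0.6253, 0.054, 0.1223]
eef_rot: [3.141, -0.0, -2.13]
ft_force: [-0.3, 0.0, 0.8]
grip_width: 0.648
t 12.55 p [0.6253 0.054  0.1223] rot [ 3.141 -0.    -2.13 ] q [ 0.    0.16  1.79  0.    1.18 -2.58] F [-0.3  0.   0.8] T [0.015 0.015 0.025] g 0.648
shares x -0.0073 y -0.0006 z 0.1571 az -0.0003
```

View pics/sc6.png

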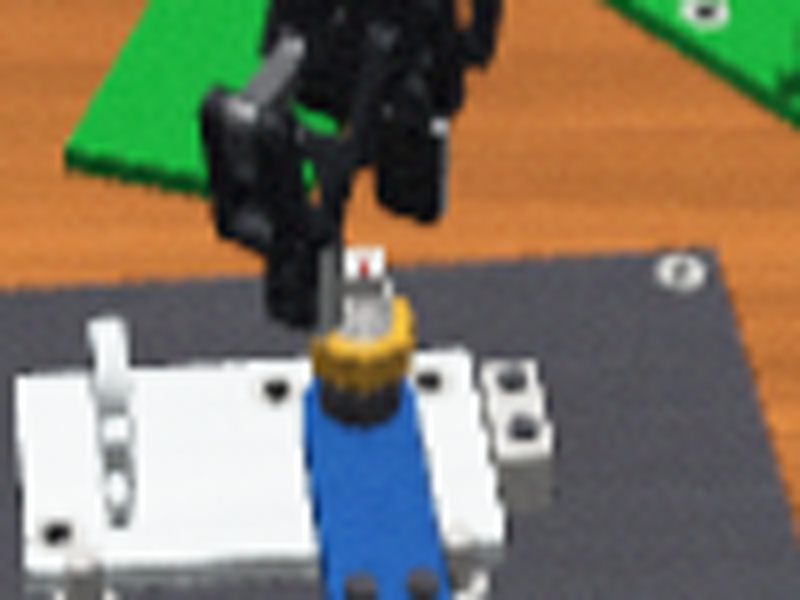

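```bash
python3 -m inch '[[-0.007,-0.001,0.03,0,0,0,-0.3],[-0.007,-0.001,0.08,0,0,0,-0.3],[-0.007,-0.001,0.12,0,0,0,-0.3],[-0.007,-0.001,0.15,0,0,0,-0.3],[-0.007,-0.001,0.157,0,0,0,-0.3],[-0.007,-0.001,0.157,0,0,0,-0.3],[-0.007,-0.001,0.157,0,0,0,-0.3],[-0.007,-0.001,0.157,0,0,0,-0.3]]' 25
python3 go.py .6264 .0555 .083 4.154
```

```text
time: 13.27
tool_pos: [0.6271, 0.0555, 0.0838]
eef_rot: [-3.141, 0.001, -2.129]
ft_force: [0.3, 0.6, 0.8]
grip_width: 0.648
t 13.27 p [0.6271 0.0555 0.0838] rot [-3.141e+00  1.000e-03 -2.129e+00] q [ 0.    0.21  1.81  0.    1.12 -2.58] F [0.3 0.6 0.8] T [0.016 0.013 0.021] g 0.648
shares x 0.0015 y 0.0024 z 0.0032 az 0.0001
```

```bash
python3 -m inch '[[0.0015,0.002,0.003,0,0,0,0],[0.0015,0.002,0.003,0,0,0,0.2],[0.0015,0.002,0.003,0,0,0,0.35],[0.0015,0.002,0.003,0,0,0,0.5],[0.0015,0.002,0.003,0,0,0,1],[0.0015,0.002,0.003,0,0,0,1],[0.0015,0.002,0.003,0,0,0,1],[0.0015,0.002,0.003,0,0,0,1]]' 25
python3 go.py .6264 .0555 .083 4.154
python3 - <<'E'
from plant import cams
from fit import *
for n in ("scene",'top'):
    c=cams.capture(n);np.savez(f"{n}7.npz",**c)
s=load('scene7.npz')
crop(s,255,195,355,270,8,'pics/sc7.png')
E
```

```text
time: 13.93
tool_pos: [0.6261, 0.0555, 0.0829]
eef_rot: [-3.141, 0.0, -2.129]
ft_force: [-1.9, 0.8, 3.7]
grip_width: 0.347
t 13.93 p [0.6261 0.0555 0.0829] rot [-3.141  0.    -2.129] q [ 0.    0.21  1.82  0.    1.12 -2.58] F [-1.9  0.8  3.7] T [0.125 0.355 0.097] g 0.347
shares x -0.0004 y -0.0010 z -0.0004 az 0.0002
```

View pics/sc7.png

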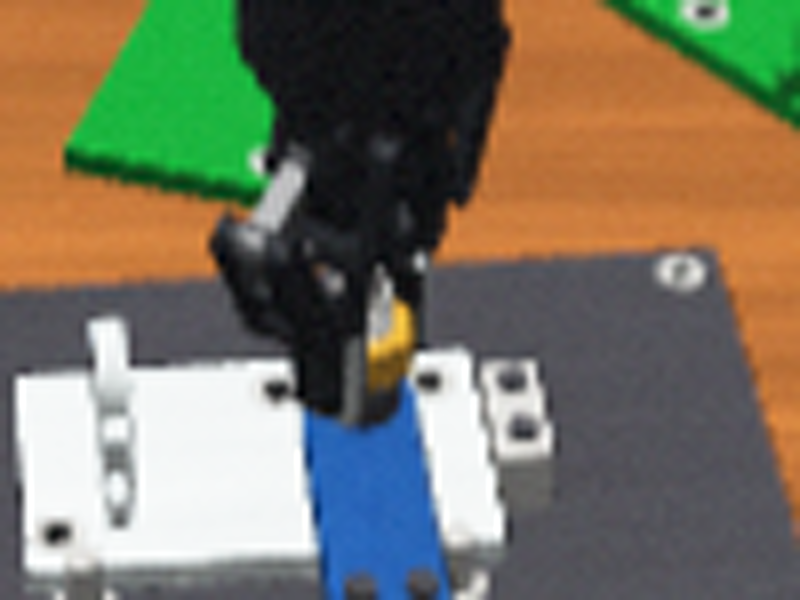

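```bash
python3 -m inch '[[0,0,0,0,0,0.05,1],[0,0,0,0,0,0.1,1],[0,0,0.001,0,0,0.15,1],[0,0,0.001,0,0,0.2,1],[0,0,0.001,0,0,0.25,1],[0,0,0.001,0,0,0.3,1],[0,0,0.002,0,0,0.35,1],[0,0,0.002,0,0,0.4,1]]' 45
python3 go.py .6264 .0555 .083 4.154
```

```text
time: 14.7
tool_pos: [0.6262, 0.0555, 0.0826]
eef_rot: [-3.141, 0.0, -2.761]
ft_force: [-2.2, 0.3, 5.3]
grip_width: 0.346
t 14.70 p [0.6262 0.0555 0.0826] rot [-3.141  0.    -2.761] q [ 0.    0.21  1.82 -0.    1.12 -1.95] F [-2.2  0.3  5.3] T [0.135 0.417 0.221] g 0.346
shares x -0.0008 y -0.0003 z -0.0018 az -0.4021
```

```bash
python3 -m inch '[[0,0,0,0,0,0.05,1],[0,0,0,0,0,0.1,1],[0,0,0.001,0,0,0.15,1],[0,0,0.001,0,0,0.2,1],[0,0,0.001,0,0,0.25,1],[0,0,0.001,0,0,0.3,1],[0,0,0.002,0,0,0.35,1],[0,0,0.002,0,0,0.4,1]]' 45
python3 go.py
python3 -m inch '[[0,0,0,0,0,0.05,1],[0,0,0,0,0,0.1,1],[0,0,0.001,0,0,0.15,1],[0,0,0.001,0,0,0.2,1],[0,0,0.001,0,0,0.25,1],[0,0,0.001,0,0,0.3,1],[0,0,0.002,0,0,0.3,1],[0,0,0.002,0,0,0.3,1]]' 45
python3 go.py
```

```text
time: 15.37
tool_pos: [0.6262, 0.0554, 0.0821]
eef_rot: [-3.141, 0.0, 2.894]
ft_force: [-3.1, 0.1, 5.4]
grip_width: 0.345
t 15.37 p [0.6262 0.0554 0.0821] rot [-3.141  0.     2.894] q [ 0.    0.21  1.82 -0.    1.11 -1.32] F [-3.1  0.1  5.4] T [0.044 0.477 0.196] g 0.345
time: 16.03
tool_pos: [0.6262, 0.0554, 0.0818]
eef_rot: [-3.141, 0.0, 2.427]
ft_force: [-2.6, 0.1, 5.9]
grip_width: 0.345
t 16.03 p [0.6262 0.0554 0.0818] rot [-3.141  0.     2.427] q [ 0.    0.21  1.82 -0.    1.11 -0.85] F [-2.6  0.1  5.9] T [0.034 0.571 0.166] g 0.345
```

```bash
python3 -m inch '[[0,0,0,0,0,0.04,1],[0,0,0,0,0,0.08,1],[0,0,0.001,0,0,0.12,1],[0,0,0.001,0,0,0.16,1],[0,0,0.001,0,0,0.2,1],[0,0,0.001,0,0,0.24,1],[0,0,0.001,0,0,0.27,1],[0,0,0.001,0,0,0.3,1]]' 45
python3 go.py
python3 -m inch '[[0,0,0,0,0,0.04,1],[0,0,0,0,0,0.08,1],[0,0,0.001,0,0,0.12,1],[0,0,0.001,0,0,0.16,1],[0,0,0.001,0,0,0.2,1],[0,0,0.001,0,0,0.23,1],[0,0,0.001,0,0,0.25,1],[0,0,0.001,0,0,0.27,1]]' 45
python3 go.py
```

```text
time: 16.7
tool_pos: [0.6262, 0.0553, 0.0815]
eef_rot: [-3.141, 0.001, 1.954]
ft_force: [-3.6, -0.2, 6.6]
grip_width: 0.343
t 16.70 p [0.6262 0.0553 0.0815] rot [-3.141e+00  1.000e-03  1.954e+00] q [ 0.    0.21  1.82 -0.    1.11 -0.38] F [-3.6 -0.2  6.6] T [0.069 0.548 0.585] g 0.343
time: 17.37
tool_pos: [0.6261, 0.0553, 0.0813]
eef_rot: [3.142, 0.001, 1.532]
ft_force: [-2.7, -0.3, 6.5]
grip_width: 0.341
t 17.37 p [0.6261 0.0553 0.0813] rot [3.142e+00 1.000e-03 1.532e+00] q [ 0.    0.21  1.82 -0.    1.11  0.04] F [-2.7 -0.3  6.5] T [0.081 0.666 0.853] g 0.341
```

```bash
python3 - <<'E'
from plant import cams
from fit import *
for n in ("scene",'top'):
    c=cams.capture(n);np.savez(f"{n}8.npz",**c)
s=load('scene8.npz')
crop(s,275,200,335,245,12,'pics/sc8.png')
crop(load('scene0.npz'),275,200,335,245,12,'pics/sc0b.png')
E
python3 go.py
```

```text
t 17.47 p [0.6261 0.0554 0.0812] rot [-3.142e+00  1.000e-03  1.533e+00] q [ 0.    0.21  1.82 -0.    1.11  0.04] F [-3.2 -0.1  6.8] T [0.078 0.607 0.75 ] g 0.342
```

View pics/sc8.png

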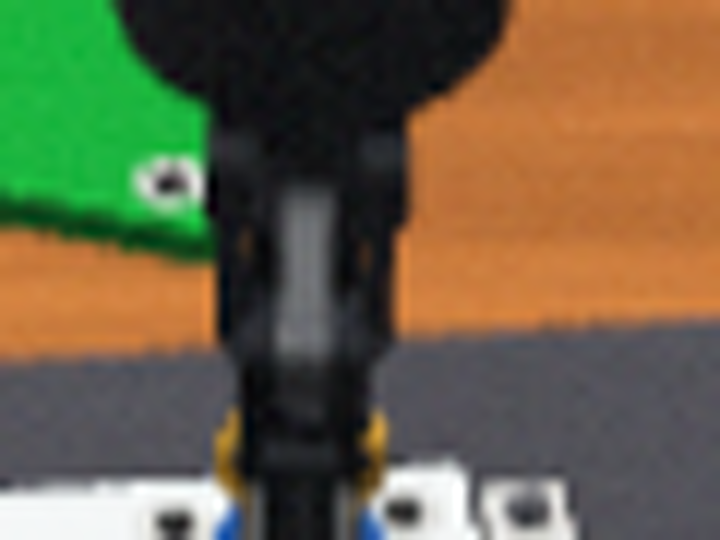

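View pics/sc0b.png

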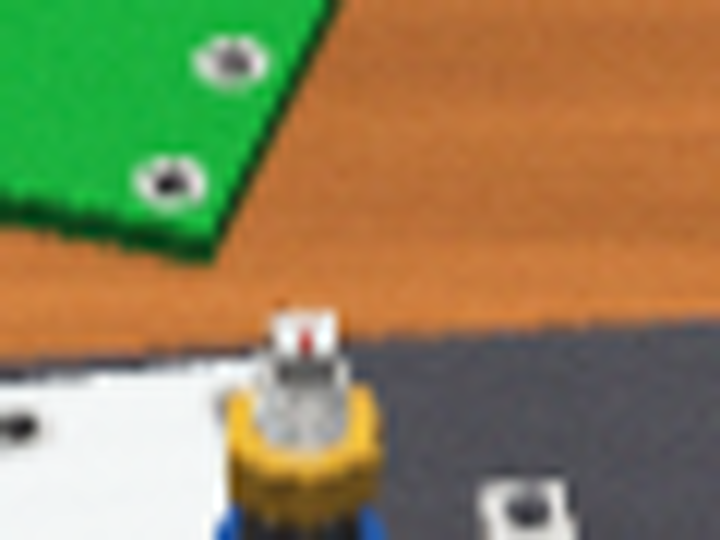

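```bash
python3 -m inch '[[0,0,0,0,0,0,0.1],[0,0,0,0,0,0,-0.1],[0,0,0,0,0,0,-0.3],[0,0,-0.02,0,0,0,-0.3],[0,0,-0.15,0,0,0,-0.3],[0,0,-0.3,0,0,0,-0.3],[0,0,-0.44,0,0,0,-0.3],[0,0,-0.5,0,0,0,-0.3]]' 45
python3 go.py .5 .0555 .22 1.533
python3 - <<'E'
from plant import cams
from fit import *
for n in ("scene",'top'):
    c=cams.capture(n);np.savez(f"{n}9.npz",**c)
s=load('scene9.npz')
crop(s,275,200,335,245,12,'pics/sc9.png')
E
```

```text
time: 18.13
tool_pos: [0.6285, 0.0554, 0.2119]
eef_rot: [3.133, -0.0, 1.531]
ft_force: [0.7, -0.4, 0.9]
grip_width: 0.65
t 18.13 p [0.6285 0.0554 0.2119] rot [ 3.133 -0.     1.531] q [0.   0.09 1.72 0.   1.32 0.04] F [ 0.7 -0.4  0.9] T [ 0.008 -0.038  0.032] g 0.650
shares x -0.0202 y -0.5136 z -0.0325 az -0.0015
```

View pics/sc9.png

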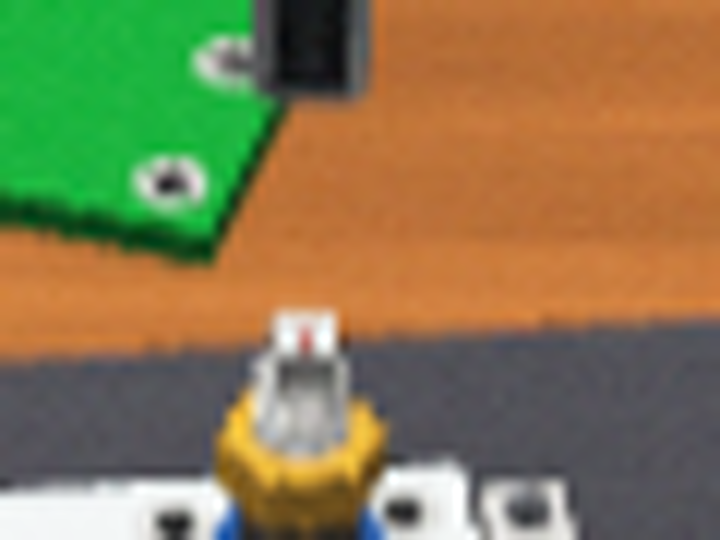

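```bash
python3 - <<'E'
from fit import *
for n in (0,2,3,4,9):
  for v in('scene','top'):
    c=load(f'{v}{n}.npz')
    u,w=proj(c,[.6265,.0555,.13])[0].round().astype(int)
    p=c['color'][w-6:w+7,u-6:u+7].astype(float)
    red=np.clip(p[...,2]-p[...,1]-(p[...,1]-p[...,0])*1.0-8,0,None)
    red[:3]=0
    yy,xx=np.mgrid[:13,:13]
    if red.sum()>0: print(n,v,(u,w),'cent',(red*xx).sum()/red.sum()+u-6,(red*yy).sum()/red.sum()+w-6,red.sum())
s0=load('scene0.npz')['color'];s9=load('scene9.npz')['color']
u,w=proj(load('scene0.npz'),[.6265,.0555,.13])[0].round().astype(int);print(u,w)
for a in(s0,s9): print(a[w-4:w+8,u-6:u+7,1])
for a in(s0,s9): print(a[w-4:w+4,u-6:u+7,2].astype(int)-a[w-4:w+4,u-6:u+7,1])
im=np.hstack([cv2.resize(x[w-8:w+14,u-10:u+11],None,fx=18,fy=18,interpolation=cv2.INTER_CUBIC) for x in(s0,s9)])
cv2.imwrite('pics/cmp9.png',im)
E
```

```text
0 scene (np.int64(300), np.int64(228)) cent 300.0 227.0 415.0
0 top (np.int64(264), np.int64(174)) cent 264.05128205128204 173.48717948717947 39.0
2 scene (np.int64(300), np.int64(228)) cent 300.1689497716895 227.15296803652967 438.0
2 top (np.int64(264), np.int64(174)) cent 262.3 172.8 30.0
3 scene (np.int64(300), np.int64(228)) cent 299.8156028368794 227.22458628841608 423.0
3 top (np.int64(264), np.int64(174)) cent 266.53333333333336 171.66666666666666 15.0
4 scene (np.int64(300), np.int64(228)) cent 299.78993435448575 227.0940919037199 457.0
4 top (np.int64(264), np.int64(174)) cent 263.73333333333335 172.4 30.0
9 scene (np.int64(300), np.int64(228)) cent 300.21377672209024 227.07838479809976 421.0
300 228
[[129 125 128 128 126 126 128 127 124 126 126 126 127]
 [130 127 129 126 115 147 144 144 144 128 129 125 126]
 [125 125 127 154 197 207 204 205 223 123 125 124 123]
 [121 118 123 153 229 227 166 228 236 109 110 110 118]
 [108 101 103 107 226 229  82 230 230  83  87  90  95]
 [ 90  86 144 149 174 176  85 169 165 101  84  81  82]
 [223 223 212 177 104 102  93  94  96 168  92  79 
[... 1019 characters left out ...]
 66  64  67  67  77  77  79  82]
 [ 77  77  76  52  15  17  19  17  10  76  78  77  80]
 [ 78  78  74  37   1   1  46   1   1  66  65  70  66]
 [ 57  51  49  22   2   2 100   0   1  28  29  28  31]
 [ 18  10   3   2   1   1  41   3   1   0  -2   0  -2]
 [ -6  -5  -1   3   1   1   1   1   3   1  -1   0   0]
 [ -2  -2  -1   2   3   1   1   1   0  -1   1  -1   1]]
[[83 81 83 81 81 80 81 81 81 78 79 76 82]
 [81 82 80 82 67 64 66 67 70 78 79 81 81]
 [80 81 79 55 17 14 17 17 15 79 77 80 80]
 [77 76 76 38  0  3 47  0  2 68 68 70 68]
 [59 49 49 20  0  1 76  1  0 31 30 29 30]
 [19 10 10  2  1  1 31  0  2  0 -1  0  0]
 [ 1 -3  2 -1  2  1  4  1 -2  1  1  1  3]
 [ 0 -1  3 -1  2  1  2 -2 -2 -1  3  2  1]]
```

View pics/cmp9.png

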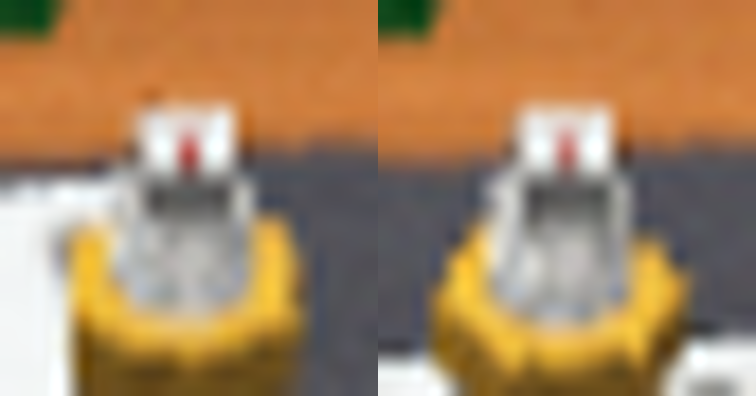

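```bash
python3 -m inch '[[0.15,-0.1,-0.05,0,0,0,-0.3],[0.3,-0.2,-0.1,0,0,0,-0.3],[0.45,-0.3,-0.1,0,0,0,-0.3],[0.6,-0.4,-0.1,0,0,0,-0.3],[0.75,-0.5,-0.1,0,0,0,-0.3],[0.9,-0.6,-0.1,0,0,0,-0.3],[1,-0.65,-0.1,0,0,0,-0.3],[1,-0.65,-0.1,0,0,0,-0.3]]' 45
python3 -m inch '[[0.15,-0.03,0,0,0,0,-0.3],[0.3,-0.06,0,0,0,0,-0.3],[0.45,-0.1,0,0,0,0,-0.3],[0.5,-0.1,0,0,0,0,-0.3],[0.5,-0.1,0,0,0,0,-0.3],[0.5,-0.1,0,0,0,0,-0.3],[0.5,-0.1,0,0,0,0,-0.3],[0.5,-0.1,0,0,0,0,-0.3]]' 45
python3 - <<'E'
from plant import cams
from fit import *
S={}
for n in ("scene",'top'):
    cs=[cams.capture(n) for _ in range(4)]
    c=cs[0];c['color']=np.mean([x['color'] for x in cs],0).round().astype(np.uint8);np.savez(f"{n}10.npz",**c)
ims=[]
for v in('scene','top'):
    for k in(0,10):
        c=load(f'{v}{k}.npz');u,w=proj(c,[.6265,.0555,.12])[0].round().astype(int)
        ims.append(cv2.resize(c['color'][w-10:w+11,u-10:u+11],None,fx=14,fy=14,interpolation=cv2.INTER_CUBIC))
        if v=='top':
            print(k,u,w);print(c['color'][w-7:w+5,u-6:u+7,1]);print((c['color'][w-7:w+1,u-6:u+7,2].astype(int)-c['color'][w-7:w+1,u-6:u+7,1]))
cv2.imwrite('pics/cmp10.png',np.vstack([np.hstack(ims[:2]),np.hstack(ims[2:])]))
cv2.imwrite('pics/top10.png',load('top10.npz')['color'])
t=load('top10.npz');s=load('scene10.npz')
B=[(.045,.075),(.045,-.075),(-.045,-.075),(-.045,.075)]
for c,n,j,ed in((s,'scene',[.61895,.02325,.0922],[(0,1),(1,2)]),(t,'top',[.6195,.0258,.0917],[(1,2),(2,3),(3,0)])):
    h=pose(j,[(-.015,0)],0)[0]; p0=[h[0],h[1],j[2]]
    b,res,N=edgefit(c,B,.03,p0,ed,half=2,frac=(.25,.9) if n=='scene' else (.05,.95))
    d=b[:2]-h[:2];print(n,'err jig',np.cos(j[2])*d[0]+np.sin(j[2])*d[1],-np.sin(j[2])*d[0]+np.cos(j[2])*d[1],b[2]-j[2],res,N)
E
```

```text
time: 18.9
tool_pos: [0.4698, 0.3152, 0.2278]
eef_rot: [-3.137, 0.0, 1.536]
ft_force: [-0.1, -1.1, 0.5]
grip_width: 0.655
time: 19.57
tool_pos: [0.4541, 0.4361, 0.2298]
eef_rot: [-3.141, 0.001, 1.529]
ft_force: [0.2, -0.4, -0.4]
grip_width: 0.653
0 264 175
[[ 76  91  92  92  92  90  90  91  91  90  87  82  79]
 [ 76  92  91  91  92  90  91  91  91  90  92  87  80]
 [ 77  92  92  92  92  92  92  92  90  91  91  87  79]
 [ 77  91  91  92  97 110 113  99  91  91  92  89  80]
 [ 75  92  90 105 125 131 152 156 123  99  90  80  70]
 [ 75 102 124 156 167 134 150 161 138 129 108  91  74]
 [ 79 123 149 170 180 157 156 169 161 153 128  85  72]
 [111 132 157 175 183 173 173 172 167 160 140 102  74]
 [143 127 152 152 148 132 120 126 151 160 146 118  76]
 [141 130 143 135 138 130 137 150 150 147 143 113  82]
 [136 122 149 147 135 140 161 165 162 152 140 110  83]
 [147 127 151 151 149 142 146 157 154 151 139 108  81]]
[[-32 -40 -39 -39 -40 -39 -40 -40 -40 -40 -35 -16  -2]
 [-28 -41 -40 -40 -40 -39 -39 -39 -40 -39 -39 -20  -1]
 [-26 -40 -41 -40 -40 -39 -40 -40 -39 -39 -38 -22  -1]
 [-25 -39 -39 -40
[... 882 characters left out ...]
18 136 152 152 145 137 144 152 148 128  99 160]]
[[-31 -41 -41 -40 -41 -41 -40 -41 -41 -42 -36 -16  -2]
 [-31 -41 -40 -41 -41 -40 -40 -41 -40 -40 -39 -20  -1]
 [-27 -41 -40 -40 -40 -40 -40 -40 -40 -41 -40 -21  -2]
 [-25 -40 -40 -39 -41 -41 -40 -40 -40 -40 -41 -23  -2]
 [-26 -40 -18  -5   0  25  16   2   6 -26 -39 -24  -2]
 [-21 -37   6   8  -2  13  16   1  16  17 -23 -25  -4]
 [-18  -2  11   2  -2   2   4  -2   7  19  14 -28  -5]
 [ -7  13  17   1  -2  -1  -1  -2   3  15  19  -8  -9]]
scene err jig -3.2030196119911194e-05 0.00021291104782770822 0.0009277907879000624 0.11272365247310136 114
top err jig 3.423405088599068e-05 -0.0008281903464907346 -0.0005007330017985645 0.16944237411766894 180
```

View pics/cmp10.png

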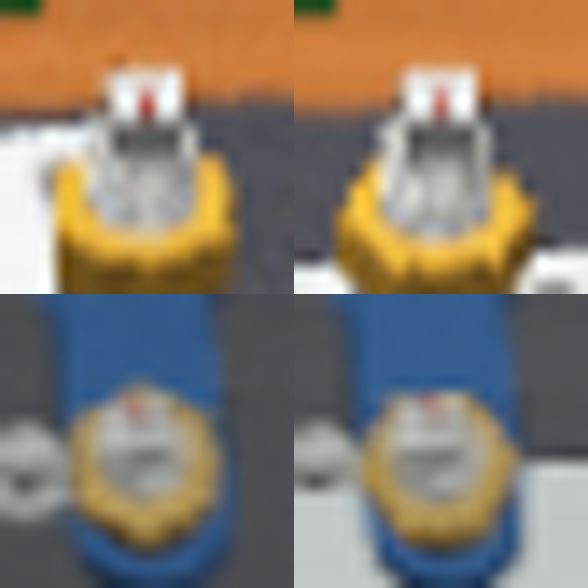

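View pics/top10.png

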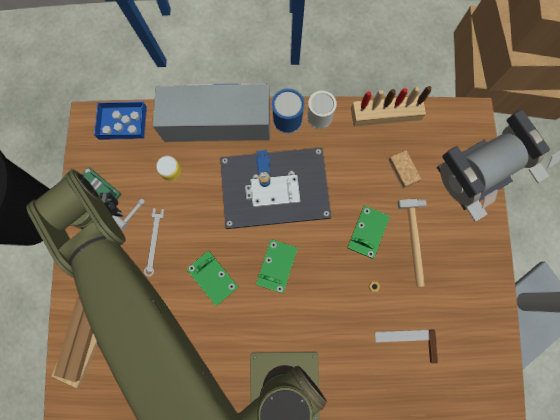

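```bash
python3 - <<'E'
from fit import *
pre=np.stack([load(f'scene{k}.npz')['color'] for k in(0,1,2,3,4)]).astype(float)
post=load('scene10.npz')['color'].astype(float)
p9=load('scene9.npz')['color'].astype(float)
sl=np.s_[224:234,295:306]
print(pre[(slice(None),)+sl+(1,)].std(0).mean())
print(pre.mean(0)[sl][...,1].round().astype(int));print(post[sl][...,1].astype(int));print(((post+0*p9)-pre.mean(0))[sl][...,1].round().astype(int))
# simulate: expected image of rotated square top via supersampling
c=load('scene0.npz')
import itertools
def corners(a,z=.13,h=.0065):
    L=[(h*sx,h*sy) for sx,sy in((1,1),(1,-1),(-1,-1),(-1,1))]
    return proj(c,pose([.6263,.0545,a],L,z))
for a in(-.1,0,.0922,.2): print(a,corners(a).round(2).tolist())
E
```

```text
4.548570342918981
[[114 120 127 129 129 130 129 129 128 129 128]
 [127 129 130 116 148 147 148 146 130 130 129]
 [127 127 158 200 211 209 210 225 127 125 126]
 [123 124 155 230 228 167 229 238 109 110 111]
 [104 106 109 229 230  85 231 231  85  89  92]
 [ 88 125 152 178 178  85 171 167 106  84  83]
 [143 188 180 107 103  95  97  98 170  93  83]
 [146 175 194  98 100 100 100 105 192  98  82]
 [171 197 187 166 140 141 143 143 164 156 140]
 [189 220 191 193 160 179 174 151 145 181 181]]
[[130 129 129 130 129 132 130 127 128 127 129]
 [129 130 129 147 148 146 148 146 128 129 128]
 [126 124 142 209 210 208 210 218 125 125 125]
 [122 123 143 230 228 166 228 234 108 110 110]
 [106 106 109 232 230 116 231 238  77  92  91]
 [ 89 112 166 175 171 102 172 182 102  84  84]
 [ 88 172 195  94  94  94  97  98 158  82  82]
 [ 86 158 207  94 100  99  99 105 159  92  82]
 [123 191 192 117 139 142 142 119 156  86  82]
 [172 218 190 172 162 180 175 137 152 127 118]]
[[ 16   9   2   1   0   2   1  -2   0  -2   1]
 [  2   1  -1  31   0  -1   0   0  -2  -1  -1]
 [ -1  -3 -16   9  -1  -1   0  -7  -2   0  -1]
 [ -1  -1 -12   0   0  -1  -1  -4  -1   0  -1]
 [  2   0   0   3   0  31   0   7  -8   3  -1]
 [  1 -13  14  -3  -7  17   1  15  -4   0   1]
 [-55 -16  15 -13  -9  -1   0   0 -12 -11  -1]
 [-60 -17  13  -4   0  -1  -1   0 -33  -6   0]
 [-48  -6   5 -49  -1   1  -1 -24  -8 -70 -58]
 [-17  -2  -1 -21   2   1   1 -14   7 -54 -63]]
-0.1 [[302.5, 229.68], [297.05, 229.32], [297.5, 225.83], [302.9, 226.18]]
0 [[302.78, 229.51], [297.31, 229.51], [297.22, 226.0], [302.64, 226.0]]
0.0922 [[303.02, 229.34], [297.58, 229.66], [296.98, 226.17], [302.37, 225.85]]
0.2 [[303.26, 229.12], [297.92, 229.83], [296.74, 226.38], [302.03, 225.69]]
```

```bash
cat > bolt.py <<'E'
from fit import *
from scipy.ndimage import gaussian_filter
c=load('scene0.npz')
pre=np.mean([load(f'scene{k}.npz')['color'] for k in(0,1,2,3,4)],0)[...,1]
post=load('scene10.npz')['color'][...,1].astype(float)
p9=load('scene9.npz')['color'][...,1].astype(float)
U0,V0,W,H=294,222,13,8   # rows 222..229
K=24
def cover(poly):
    m=np.zeros((H*K,W*K),np.uint8)
    q=((poly-[U0,V0]+.5)*K-.5)
    cv2.fillPoly(m,[np.round(q*16).astype(np.int32)],255,shift=4)
    return m/255.
def model(p,a,img):
    x,y,sig,h=p
    top=proj(c,pose([x,y,a],[(h,h),(h,-h),(-h,-h),(-h,h)],.13))
    T=cover(top)
    T=gaussian_filter(T,sig*K).reshape(H,K,W,K).mean((1,3))
    return T
# use only rows/cols where neighbour is background/front face, mask red mark
def res(p,img,full=False):
    T=model(p[:4],p[4],img)
    I=img[V0:V0+H,U0:U0+W]
    # background per row: wood for rows<=227 (right), dark sides below
    bg=np.tile(np.linspace(0,0,1),(H,W)).astype(float)
    left=I[:,1:2];right=I[:,11:12]
    bg[:,:6]=I[:,[1]];bg[:,6:]=I[:,[11]]
    front=98.
    bg[6:,4:9]=front if False else bg[6:,4:9]
    bg[7,4:9]=front
    R=I-(T*229+(1-T)*bg)
    M=np.zeros((H,W),bool);M[2:6,2:11]=1;M[7,4:9]=1;M[:,6]=False;M[6,3:10]=1
    M[6,6]=0
    return R[M]
out={}
for nm,img in(('pre',pre),('post10',post),('post9',p9)):
    best=None
    for a0 in(-.1,0,.09,.15):
        r=least_squares(lambda p:res(p,img),[.6263,.0545,.5,.0065,a0],x_scale=[.001,.001,.1,.0005,.05],diff_step=[2e-4,2e-3,2e-2,2e-2,.1 if a0 else 1e-2],loss='soft_l1',f_scale=8)
        if best is None or r.cost<best.cost: best=r
    # scan angle
    sc=[]
    for a in np.arange(-.2,.3,.02):
        r=least_squares(lambda p:res(np.r_[p,a],img),best.x[:4],x_scale=[.001,.001,.1,.0005],diff_step=[2e-4,2e-3,2e-2,2e-2],loss='soft_l1',f_scale=8);sc.append(r.cost)
    a=np.arange(-.2,.3,.02);i=int(np.argmin(sc));k=np.polyfit(a[max(i-3,0):i+4],sc[max(i-3,0):i+4],2)
    print(nm,best.x.round(4),best.cost,'scan min',a[i].round(3),(-k[1]/2/k[0]).round(4),np.round(sc,0)[max(i-3,0):i+4])
E
python3 bolt.py
```

```text
pre [ 0.6249  0.0543 -0.0402  0.0062  0.0434] 968.1645441615394 scan min 0.04 0.041 [1118. 1007.  968.  945.  994. 1032. 1077.]
post10 [0.6249 0.0544 0.0691 0.0062 0.    ] 810.6987128015063 scan min -0.02 0.005 [1161. 1020.  902.  780.  810.  791.  848.]
post9 [ 0.6249  0.0544 -0.4783  0.0062  0.    ] 745.0412384911833 scan min -0.0 -0.0062 [910. 784. 806. 745. 819. 839. 979.]
```

```bash
python3 go.py; python3 - <<'E'
from plant import order
print(order.sign_off())
E
```

```text
t 19.97 p [0.4538 0.4374 0.2307] rot [ 3.141 -0.     1.531] q [ 0.68  0.08  1.7  -0.    1.36  0.72] F [-0.7  0.3  0.3] T [ 0.034 -0.024 -0.041] g 0.654
the job is handed in; nothing more can be done
None
```

The bracket is home and the jam nut is tight, and I handed the job in at about 20 s. One check is unfavourable: the bolt appears to have crept by about 0.04 rad, so "bolt not turned" is met only approximately.

- **Bracket:** I gripped its lug, slid it home, then pushed it against the dowels (25 N) and against the end stop (21 N); it stayed put both times. Final fits put it within 0.3 mm and 0.001 rad of home in the scene camera. The top camera gave 0.8 mm in y, within its roughly 2 mm calibration.
- **Nut:** I turned it about 2.6 rad clockwise in one grip. Torque ran at about 0.2 N m, then rose to 0.85 at the end and 0.75 on holding. That is above the 0.6 N m at which the squeezed washer goes solid.
- **Bolt:** The last turn reached the bolt's drag torque of about 0.85 N m. Comparing pictures before and after, the square end has turned clockwise by about 0.04 rad (2 to 3 degrees). The picture resolution makes that uncertain by about 0.03 rad. I left it, because gripping the square to turn it back was likely to do more harm than good.
- **Other things:** The spanner, hammer, cork block and tin appear where they were in the last overhead picture. The gripper was clear of everything, with no measurable contact force.

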